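Weigh a pail of paint on the hanging spring scale

TASK

Weigh the lidded pail with the bar handle: lift it by its handle, keep it upright, and hang it on the hook of the spring scale by the kink in the middle of the handle. Lower it slowly, no faster than about 3 cm a second, and let go only when the scale carries the whole weight, so that the pointer neither jumps nor bobs, and never pull the pointer past the full mark. Leave the pail hanging still and everything else on the bench where it is.

Things in the scene. Friction and masses are not known exactly. Their poses are not given: they have to be found in the camera images.
- pail_center (a point): Lidded steel paint pail, 104 mm in diameter, 89 mm tall to its lid, with a rigid upright bar handle over it, 155 mm tall overall; 0.3 to 0.9 kg, differs each time, not told. Point on its axis, 75 mm above its underside. z up, x along the handle's bar. It is the same turned half round.
- pail_kink (a point): Middle of the handle, underside of the bar, on the pail's axis 145.5 mm above its underside: the place that is to lie in the hook. Here the 9 mm round bar is kinked 10 mm upward (level top from x = -5 to +5 mm, slopes down to |x| = 14 mm). Axes as pail_center.
- pail_bar (a point): On the centre line of the handle's level 9 mm bar, at x = -32 mm from the pail's axis, 140 mm above its underside: a place to grasp. The bar is level from |x| = 14 to 48 mm, on both sides of the kink; the handle's uprights stand at x = +-58 mm. Axes as pail_center. A hand that leans outwards from the middle, some 30 degrees, stays clear of the scale over the hook.
- hook_seat (a point): Lowest place inside the scale's hook, where the hung kink rests (pail_kink then coincides with it); 270 mm above the bench when unloaded. The hook is a J of 6 mm round steel in its y-z plane, z up, open to -y: inside 26 mm wide. A bar along x enters over the tip from the -y side, its underside 25 to 38 mm above the seat, and is let down.
- hook_tip (a point): Top of the hook's tip, 20 mm to -y of the seat and 22 mm above it. On the other side the shank bulges to y = +17 mm, comes back over the seat 59 mm above it and runs straight up into the scale. Axes as hook_seat.
- scale_case (a point): Middle of the underside of the hanging scale's case, 358 mm above the bench straight over the hook; the case is 62 mm wide (y), 24 mm deep (x), 200 mm tall, with a pointer on both faces. Its 22 mm post stands at y = +125 mm; its fixed 12 mm thick foot reaches x = -100 to 100, y = -110 to 160 mm under the hook.
- hook (a joint): How far the hook and pointer are drawn down, in m: 0 with nothing on the hook. The spring gives 100 N per m (98 mm at the full mark, 1 kg) and has little damping, so it bobs when loaded or unloaded suddenly; stop at 105 mm. The hook cannot swing or turn.
- can_center (a point): Another lidded steel tin, without a handle, 88 mm in diameter (92 mm at the lid) and 99 mm tall. Leave it. Point at its centre.
- jar_mid (a point): Glass jar with a metal cap, 72 mm in diameter, 85 mm tall. Leave it. Point at its centre.
- pot_center (a point): White pot with brushes, 72 mm in diameter; the pot is 100 mm tall, the brushes reach to 220 mm. Leave it. Point on its axis 50 mm up.
- tube_a_mid (a point): Paint tube lying on the bench, about 110 mm long (x) and 30 mm wide. Leave it. Point in its middle, 13 mm up.
- tube_b_mid (a point): Second paint tube, like the first. Leave it. Point in its middle, 13 mm up.
- bottle_mid (a point): Amber oil bottle, 52 mm in diameter, 130 mm tall. Leave it. Point half-way up.
There are look-alikes about, which are no part of the job. What is shaped like the part that bears pail_center but blue, orange or purple is not meant.

How it is judged (in metres and radians):
On the way, in this order (a step that is already met when the one before it is completed fails the run):
1. the pail is lifted clear of the bench, hanging from the gripper by its handle (height (world z) of pail_center above 0.12 m and contact force between the fingers and pail above 1 N and contact force between pail and hook below 0.2 N), for 0.2 s.
2. the kink of the handle lies in the hook and the scale takes up load while the gripper still holds the pail (distance between pail_kink and hook_seat below 0.008 m and contact force between pail and hook above 1 N and contact force between the fingers and pail above 1 N), for 0.3 s.
At the end, for the whole second after the job is handed in: The pail hangs free on the hook by the kink of its handle (kink within 8 mm of the hook's seat, hook bearing more than 2 N), upright within 0.15 rad and still (pail under 30 mm/s, pointer under 10 mm/s), the pointer drawn down 25 to 95 mm (distance between pail_kink and hook_seat below 0.008 m and contact force between pail and hook above 2 N and value of joint hook between 0.025 and 0.095 m and velocity of joint hook between -0.01 and 0.01 m/s and angle between pail_center's own z axis and vertical below 0.15 rad and linear speed of pail below 0.03 m/s); the robot touches nothing.
It fails at once if the pointer jumps or bobs: the hook moves faster than 60 mm/s (the pail dropped onto the hook, or let go before the scale carried its whole weight, or while pulled below it) (velocity of joint hook above 0.06 m/s or velocity of joint hook below -0.06 m/s).
It fails at once if the pointer is pulled past the full mark (98 mm) (value of joint hook above 0.098 m).
It fails at once if the pail is tipped more than 0.6 rad (angle between pail_center's own z axis and vertical above 0.6 rad).
It fails at once if the hook is wrenched: more than 15 N between the pail and the hook (contact force between pail and hook above 15 N).
It fails at once if something else on the bench is moved more than 20 mm (distance of any of can_center, jar_mid, pot_center, tube_a_mid, tube_b_mid, bottle_mid from where it was at the start of the episode above 0.02 m).
It also fails if it takes over 72 s, if anything falls off the work surface, if the arm or the gripper's body presses on something with over 40 N, if the wrist force passes 120 N, or if a joint passes its speed limit or range.

ROBOT

A 7-joint arm with a two-finger parallel gripper is mounted at the origin on the work surface. World frame = base frame: x ahead of the robot, y to its left, z up, the work surface at z = 0. Lengths are in m, angles in degrees, forces in N, time in s.
With the tool pointing down it reaches from about 0.425 to 0.875 m from the base axis. Payload 4.7 kg.
Tool frame: the origin (TCP) lies midway between the tips of the shut fingers; the grasp point (between the pads) lies env.grip_point_offset behind it (env.grip_point_offset is the distance from the TCP to the grasp point, in m); z points along the fingers, y is the line along which they close (so a half turn about z gives the same grasp; the last joint's range is limited). The gripper opens to 87 mm and grips with 3 to 60 N. Pads are 19 mm wide; open, the fingers measure 117 mm over their backs; the gripper's body (75 mm by 190 mm) begins 51 mm behind the grasp point.
Start: joints at [-69.437, 18.392, -4.016, 83.108, 1.295, 78.541, -3.26], TCP at [0.22, 0.612, 0.188] pointing down, gripper open.
Joint ranges: [-163.93, 163.93], [-17.29, 119.83], [-79.2, 71.16], [3.27, 140.29], [-89.18, 269.18], [5.43, 117.66], [-154.24, 154.24]. Speed limits (degrees/s): [147.25, 147.25, 180, 180, 180, 180, 180].

INTERFACE

Orientations are given as [roll, pitch, yaw] about the fixed x, y, z axes, in that order (R = Rz(yaw) Ry(pitch) Rx(roll)).
In Python, from cell import env gives the robot as it stands.
- The arm moves only by the shell command python3 -m creep 'ROWS' [FORCE]. ROWS is a JSON object of lists of equal length, an entry for each row: "translation": the shift along the tool's x, y, z in units of 0.08 m (1.0 is 0.08 m), a list of three; "turn": the turn, a rotation vector about the tool's x, y, z in units of 180 degrees (1.0 is 180 degrees), a list of three; "grip": the opening, from 0 (shut) to 1 (fully open). In form: {"translation": [[x, y, z], ...], "turn": [[ax, ay, az], ...], "grip": [grip, ...]}. A call has 1 to 5 rows; each row shifts and turns the commanded pose from where the row before left it, along the tool's axes as they then stand; what a row does not reach is not made up. A row lasts 1/8 s, in which the tool goes at most 62.5 mm and 10.7 degrees, less where a joint would pass 70% of its speed; a pose out of reach is approached as far as the arm can. A call with a number of a shift or a turn outside -1 to 1 is refused whole. A call with a gripper value outside its range is refused whole. The fingers move at their own pace and stop on an object; FORCE is the grip in N (left out, the last holds). Time passes only in rows, so rows that do not move let the fingers close. It gives the time, the measured TCP pose, the force, the opening and the grip force at its end, in the units of the state.
- env.get_obs(): the state, without advancing time (a new reading comes with each control period).
- env.read_camera(name): name is "scene" or "top"; returns a dict with "frame" (420x560x3 uint8, red, green, blue), "z_map" (420x560 float32, m along the optical axis (not along the pixel's ray), 0 where there is no reading), "K" (3x3 intrinsics, pixels), "rvec" (rotation vector, rad) and "tvec" (3), from world to camera coordinates, as OpenCV has them. Camera axes: x right, y down, z forward; pixel columns grow to the right and rows downward; lengths in m; the calibration is good to about 2 mm. A picture is of the moment at which its call begins.
- env.sign_off(): hands the job in; it is judged then, once.
The state is a dict: "time_s": time; "qpos": joint angles; "joint_velocities": joint speeds; "effort": joint torques, N m; "tool_pos": TCP position; "tool_rot": TCP orientation; "force": force on the tool from outside, world axes, zero at the start; "wrist_torque": the same for the moment, N m; "grip_width": finger opening in m; "grasp_force": force on a finger pad.
Only numpy, scipy, OpenCV 4.12 (cv2) and the standard library are available. Lean on these libraries where they do the work, as an engineer would, in place of code of your own. Each camera call takes 0.05 s, during which the arm holds its last target. There are 200 camera calls.

## Working session

There is one attempt and no reset: what is moved stays moved. The work goes in short steps, Python scripts to look and compute and a shell command to move; the robot and the scene stay as the last step left them, time stands still between calls to the robot, and variables do not carry over. Pictures are saved under pics/ and viewed, at most 10 in all, crops included, and the job is handed in when it is done.

```bash
ls; mkdir -p pics; python3 - <<'E'
from cell import env
import cv2,numpy as np
for n in("scene","top"):
    r=env.read_camera(n); np.savez(f"pics/{n}0.npz",**r)
    cv2.imwrite(f"pics/{n}0.png",r["frame"][:,:,::-1])
    R=cv2.Rodrigues(r["rvec"])[0]; print(n,r["K"].round(1).tolist(),(-R.T@r["tvec"].ravel()).round(3),R.round(2).tolist())
o=env.get_obs();print(o,env.grip_point_offset)
E
```

```text
pics
scene [[483.1, 0.0, 278.9], [0.0, 483.1, 211.1], [0.0, 0.0, 1.0]] [1.278 0.536 1.06 ] [[-0.59, 0.81, 0.01], [0.51, 0.37, -0.78], [-0.63, -0.45, -0.63]]
top [[415.2, 0.0, 279.3], [0.0, 415.2, 202.6], [0.0, 0.0, 1.0]] [ 0.35  -0.066  1.235] [[0.02, -1.0, 0.0], [-1.0, -0.02, -0.07], [0.07, 0.0, -1.0]]
{'time_s': 0.1, 'qpos': array([-69.43663214,  18.43430196,  -4.01526972,  83.16690321,
         1.29536417,  78.54063591,  -3.25816027]), 'joint_velocities': array([-0.01919733, -0.08511997,  0.060044  , -0.22685424, -0.01996525,
       -0.03624691, -0.12829573]), 'effort': array([-4.84944776e-04, -4.92575741e+01, -4.06102818e-01, -3.13399994e+01,
       -6.42752834e-02,  3.94584797e-02,  6.63471087e-05]), 'tool_pos': array([0.21957518, 0.61121163, 0.18668552]), 'tool_rot': array([-1.79903408e+02,  5.83922354e-03,  1.60247873e+02]), 'force': array([-0.33761205,  0.56555094,  0.52349809]), 'wrist_torque': array([ 0.03128539, -0.00035218,  0.04489726]), 'grasp_force': 0.0, 'grip_width': 0.08704525984564922} 0.0187
```

View pics/scene0.png

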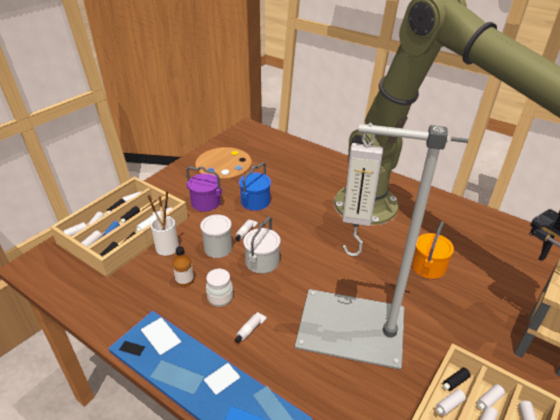

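View pics/top0.png

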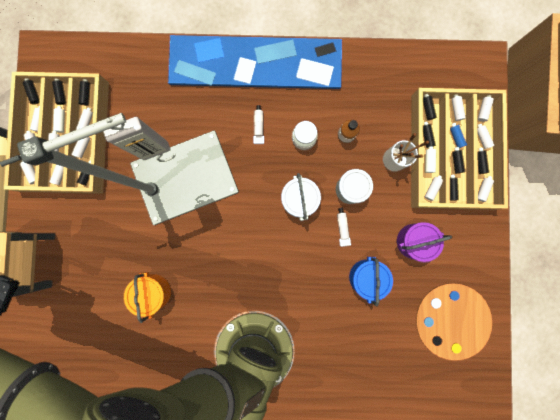

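Scene view: grey pail with a handle at (262,250), hook at (352,243), scale case at (362,185), foot at (350,328). Top view: grey pail (301,198), bar running from (297,178) to (304,219), scale at (140,140).
Candidates (top view): grey with a handle (301,198), grey tin without one (355,187), blue (372,281), purple (423,242), orange (144,297). Only (301,198) is steel-coloured with a bar handle, so that is the one meant. I'll confirm it in a crop and measure it.

```bash
cat > h.py <<'E'
import numpy as np,cv2
def load(n):
    r=dict(np.load(f"pics/{n}.npz")); return r
def cam(r):
    R=cv2.Rodrigues(r["rvec"])[0]; return R,r["tvec"].ravel(),r["K"]
def cloud(r):
    R,t,K=cam(r); z=r["z_map"]; v,u=np.indices(z.shape)
    p=np.stack([(u-K[0,2])/K[0,0]*z,(v-K[1,2])/K[1,1]*z,z],-1)
    w=(p-t)@R; w[z==0]=np.nan; return w
def ray(r,u,v):
    R,t,K=cam(r); d=R.T@np.array([(u-K[0,2])/K[0,0],(v-K[1,2])/K[1,1],1]); return -R.T@t,d/np.linalg.norm(d)
def plane(r,u,v,h):
    c,d=ray(r,u,v); return c+d*(h-c[2])/d[2]
def proj(r,P): return cv2.projectPoints(np.array(P,float).reshape(-1,3),r["rvec"],r["tvec"],r["K"],None)[0].reshape(-1,2)
E
python3 - <<'E'
from h import *
import numpy as np
S=load("scene0");T=load("top0")
print("pail rough",plane(T,301,198,.089).round(3))
c0=plane(T,301,198,.12)
for n,r in(("S",S),("T",T)):
    w=cloud(r); d=np.hypot(w[...,0]-c0[0],w[...,1]-c0[1])
    m=(d<.075)&(w[...,2]>.11)&(w[...,2]<.2); P=w[m]
    print(n,m.sum(),"z",np.percentile(P[:,2],[5,50,95,100]).round(4))
    B=P[P[:,2]>.132]; c=B.mean(0); s=np.linalg.svd(B-c)[2][0]; a=(B-c)@s
    print(" bar mean",c.round(4),"dir",s.round(3),"ext",a.min().round(3),a.max().round(3),"mid",(c+s*(a.min()+a.max())/2).round(4), "yaw",np.degrees(np.arctan2(s[1],s[0])).round(1))
    m=(d<.08)&(w[...,2]>.08)&(w[...,2]<.098); P=w[m].astype(np.float32)
    (x,y),rad=cv2.minEnclosingCircle(P[:,:2]); print(" lid",round(x,4),round(y,4),round(rad,4),np.median(P[:,2]).round(4))
    uv=np.argwhere(m);print(uv.min(0),uv.max(0))
# hook / scale in the scene view
w=cloud(S)
for nm,(v0,v1,u0,u1),zl in(("hook",(222,262,338,368),.2),("case",(135,225,335,385),.3)):
    q=w[v0:v1,u0:u1].reshape(-1,3); q=q[(q[:,2]>zl)]
    print(nm,len(q),np.nanmin(q,0).round(3),np.nanmax(q,0).round(3),np.nanmedian(q,0).round(3))
w=cloud(T); m=(abs(w[...,2]-.012)<.004)&(w[...,1]>.1); m[:, :120]=0;m[:125]=0;m[230:]=0;m[:,245:]=0
P=w[m][:,:2].astype(np.float32); rc=cv2.minAreaRect(P); print("foot",rc,cv2.boxPoints(rc).round(3).tolist(),len(P))
a=cv2.resize(S["frame"][190:290,200:320],None,fx=4,fy=4,interpolation=2);b=cv2.resize(S["frame"][130:270,320:400],(229,400),interpolation=2)
cv2.imwrite("pics/c1.png",np.hstack([a,b])[:,:,::-1])
E
```

```text
pail rough [ 0.441 -0.124  0.089]
S 135 z [0.1148 0.14   0.1511 0.1547]
 bar mean [ 0.4557 -0.1192  0.1424] dir [ 0.986  0.161 -0.03 ] ext -0.06 0.05 mid [ 0.4508 -0.12    0.1426] yaw 9.3Traceback (most recent call last):
  File "<stdin>", line 13, in <module>
cv2.error: OpenCV(4.12.0) /io/opencv/modules/imgproc/src/shapedescr.cpp:201: error: (-215:Assertion failed) count >= 0 && (depth == CV_32F || depth == CV_32S) in function 'minEnclosingCircle'
```

```bash
python3 - <<'E'
from h import *
S=load("scene0");T=load("top0")
c0=plane(T,301,198,.12)
for n,r in(("S",S),("T",T)):
    w=cloud(r); d=np.hypot(w[...,0]-c0[0],w[...,1]-c0[1])
    m=(d<.085)&(w[...,2]>.132)&(w[...,2]<.2); B=w[m]
    if len(B):
        c=B.mean(0); s=np.linalg.svd(B-c)[2][0]; a=(B-c)@s
        print(n,len(B)," bar mean",c.round(4),"dir",s.round(3),"mid",(c+s*(a.min()+a.max())/2).round(4),a.min(),a.max())
    m=(d<.08)&(w[...,2]>.083)&(w[...,2]<.098); P=np.ascontiguousarray(w[m].astype(np.float32))
    if len(P):
        (x,y),rad=cv2.minEnclosingCircle(np.ascontiguousarray(P[:,:2])); print(" lid",round(x,4),round(y,4),round(rad,4),np.median(P[:,2]).round(4))
w=cloud(S)
for nm,(v0,v1,u0,u1),zl in(("hook",(222,262,338,368),.2),("case",(135,225,335,385),.3)):
    q=w[v0:v1,u0:u1].reshape(-1,3); q=q[(q[:,2]>zl)]
    print(nm,len(q),np.nanmin(q,0).round(3),np.nanmax(q,0).round(3),np.nanmedian(q,0).round(3))
for n,r in(("S",S),("T",T)):
    w=cloud(r); m=(abs(w[...,2]-.012)<.005)
    cs,_=cv2.findContours(cv2.morphologyEx(m.astype(np.uint8),cv2.MORPH_OPEN,np.ones((3,3))),0,2); 
    k=max(cs,key=cv2.contourArea); P=np.array([plane(r,u,v,.012)[:2] for u,v in k[:,0]],np.float32); rc=cv2.minAreaRect(P); print("foot",rc,cv2.boxPoints(rc).round(3).tolist(),cv2.contourArea(k))
a=cv2.resize(S["frame"][190:290,200:320],None,fx=4,fy=4,interpolation=2);b=cv2.resize(S["frame"][130:270,320:400],(229,400),interpolation=2)
cv2.imwrite("pics/c1.png",np.hstack([a,b])[:,:,::-1])
E
```

```text
S 98  bar mean [ 0.4557 -0.1192  0.1424] dir [ 0.986  0.161 -0.03 ] mid [ 0.4508 -0.12    0.1426] -0.060126327068135955 0.05013500989324211
 lid 0.4512 -0.1223 0.0619 0.086
T 154  bar mean [ 0.4441 -0.123   0.1448] dir [-0.985 -0.17  -0.002] mid [ 0.446  -0.1227  0.1448] -0.061462830477865146 0.0575987127565552
 lid 0.4433 -0.1212 0.0611 0.0873
hook 205 [0.506 0.179 0.267] [0.535 0.226 0.382] [0.517 0.205 0.327]
case 2551 [ 0.045 -0.021  0.3  ] [0.54  0.232 0.595] [0.525 0.203 0.481]
foot ((0.5077102780342102, 0.22395679354667664), (0.20069485902786255, 0.2688937187194824), 22.811880111694336) [[0.3630000054836273, 0.3089999854564667], [0.46700000762939453, 0.061000000685453415], [0.6520000100135803, 0.13899999856948853], [0.5479999780654907, 0.3869999945163727]] 5473.5
foot ((0.5017741918563843, 0.22051289677619934), (0.19986392557621002, 0.26932230591773987), 22.80443000793457) [[0.3569999933242798, 0.3059999942779541], [0.4620000123977661, 0.057999998331069946], [0.6460000276565552, 0.13500000536441803], [0.5419999957084656, 0.382999986410141]] 5248.0
```

View pics/c1.png

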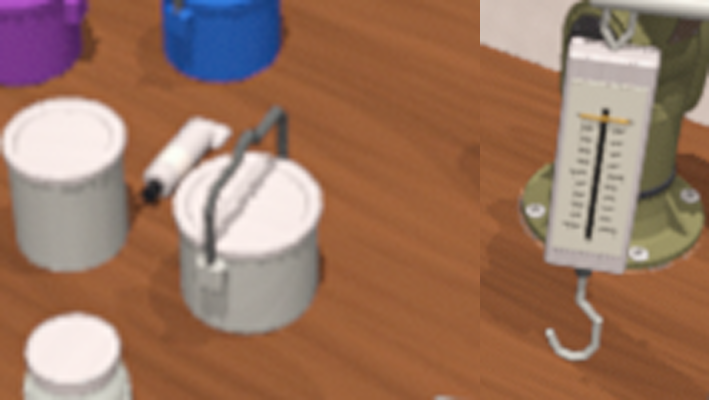

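The crop shows the steel pail with its kinked bar handle, so (301,198) top / (262,250) scene is the one meant. It also shows the hook with its opening to the left, unloaded. Pail axis ≈ (0.447,-0.122), bar yaw ≈ 9.6°. Hook ≈ (0.5145,0.200), yaw ≈ 22.8°. I'll grasp the robot-side half of the bar, leaning back 30°.

```bash
cat >> h.py <<'E'
from scipy.spatial.transform import Rotation as Ro, Slerp
def pose(yaw,lean): return Ro.from_euler("xyz",[180,-lean,yaw],degrees=True)
def now():
    from cell import env
    o=env.get_obs(); return o["tool_pos"],Ro.from_euler("xyz",o["tool_rot"],degrees=True),o
def rows(p0,R0,wps):
    "wps: list of (pos,Rot): prints tool-frame units per row"
    for p,R in wps:
        t=R0.inv().apply(np.array(p)-p0)/.08; a=(R0.inv()*R).as_rotvec()/np.pi
        print("t",t.round(3).tolist(),"turn",a.round(4).tolist()); p0,R0=np.array(p),R
def lin(p0,R0,p1,R1,n):
    s=Slerp([0,1],Ro.concatenate([R0,R1])); return [(p0+(np.array(p1)-p0)*k/n,s(k/n)) for k in range(1,n+1)]
E
python3 - <<'E'
from h import *
p,R,o=now(); T=load("top0")
print("orange",plane(T,144,297,.1).round(3),"blue",plane(T,372,281,.1).round(3))
print("phase1");a=np.radians(70)
w=lin(p,R,[.43*np.cos(a),.43*np.sin(a),.29],pose(70,0),10); rows(p,R,w)
print("phase2")
w2=[([.43*np.cos(b),.43*np.sin(b),.29],pose(y,0)) for b,y in zip(np.radians(np.linspace(70,-12,13)[1:]),np.linspace(70,9.6,13)[1:])]
rows(w[-1][0],w[-1][1],w2)
E
```

```text
orange [0.162 0.295 0.1  ] blue [ 0.22 -0.32  0.1 ]
phase1
t [-0.002, -0.275, -0.129] turn [-0.0, 0.0, 0.0501]
t [-0.045, -0.271, -0.129] turn [-0.0, 0.0, 0.0501]
t [-0.087, -0.26, -0.129] turn [-0.0, 0.0, 0.0501]
t [-0.127, -0.243, -0.129] turn [-0.0, 0.0, 0.0501]
t [-0.163, -0.22, -0.129] turn [-0.0, 0.0, 0.0501]
t [-0.196, -0.192, -0.129] turn [-0.0, 0.0, 0.0501]
t [-0.224, -0.159, -0.129] turn [-0.0, 0.0, 0.0501]
t [-0.246, -0.122, -0.129] turn [-0.0, 0.0, 0.0501]
t [-0.262, -0.082, -0.129] turn [-0.0, 0.0, 0.0501]
t [-0.271, -0.04, -0.129] turn [-0.0, 0.0, 0.0501]
phase2
t [-0.038, 0.64, 0.0] turn [-0.0, -0.0, 0.028]
t [-0.058, 0.638, 0.0] turn [0.0, -0.0, 0.028]
t [-0.078, 0.636, 0.0] turn [0.0, -0.0, 0.028]
t [-0.098, 0.633, 0.0] turn [-0.0, -0.0, 0.028]
t [-0.118, 0.63, 0.0] turn [0.0, -0.0, 0.028]
t [-0.138, 0.626, 0.0] turn [0.0, -0.0, 0.028]
t [-0.157, 0.621, 0.0] turn [0.0, -0.0, 0.028]
t [-0.177, 0.616, 0.0] turn [0.0, -0.0, 0.028]
t [-0.196, 0.61, 0.0] turn [0.0, -0.0, 0.028]
t [-0.215, 0.603, 0.0] turn [-0.0, -0.0, 0.028]
t [-0.234, 0.596, 0.0] turn [0.0, -0.0, 0.028]
t [-0.253, 0.589, 0.0] turn [-0.0, -0.0, 0.028]
```

```bash
python3 -m creep '{"translation":[[0,-0.275,-0.13],[-0.045,-0.27,-0.13],[-0.087,-0.26,-0.13],[-0.127,-0.243,-0.13],[-0.163,-0.22,-0.13]],"turn":[[0,0,0.05],[0,0,0.05],[0,0,0.05],[0,0,0.05],[0,0,0.05]],"grip":[1,1,1,1,1]}'
python3 -m creep '{"translation":[[-0.196,-0.19,-0.13],[-0.224,-0.16,-0.13],[-0.246,-0.12,-0.13],[-0.26,-0.08,-0.13],[-0.27,-0.04,-0.13]],"turn":[[0,0,0.05],[0,0,0.05],[0,0,0.05],[0,0,0.05],[0,0,0.05]],"grip":[1,1,1,1,1]}'
python3 -m creep '{"translation":[[0,0,0]],"turn":[[0,0,0]],"grip":[1]}'
```

```text
time_s: 0.72
tool_pos: [0.1831, 0.5073, 0.2395]
tool_rot: [-180.0, 0.0, 114.9]
force: [-0.3, -0.8, 0.3]
grip_width: 0.0872
grasp_force: 0.0
time_s: 1.35
tool_pos: [0.1475, 0.4039, 0.2916]
tool_rot: [180.0, 0.0, 69.9]
force: [-0.3, 1.1, 0.7]
grip_width: 0.0868
grasp_force: 0.0
time_s: 1.48
tool_pos: [0.1478, 0.4045, 0.2925]
tool_rot: [180.0, -0.1, 70.3]
force: [0.3, -0.4, -0.2]
grip_width: 0.0868
grasp_force: 0.0
```

Tracks well. Next, the arc past the scale.

```bash
python3 -m creep '{"translation":[[-0.04,0.64,0],[-0.06,0.638,0],[-0.078,0.636,0],[-0.098,0.633,0],[-0.118,0.63,0]],"turn":[[0,0,0.028],[0,0,0.028],[0,0,0.028],[0,0,0.028],[0,0,0.028]],"grip":[1,1,1,1,1]}'
python3 -m creep '{"translation":[[-0.138,0.626,0],[-0.157,0.621,0],[-0.177,0.616,0],[-0.196,0.61,0],[-0.215,0.603,0]],"turn":[[0,0,0.028],[0,0,0.028],[0,0,0.028],[0,0,0.028],[0,0,0.028]],"grip":[1,1,1,1,1]}'
python3 -m creep '{"translation":[[-0.234,0.596,0],[-0.253,0.589,0],[0,0,0]],"turn":[[0,0,0.028],[0,0,0.028],[0,0,0]],"grip":[1,1,1]}'
cat > pre.py <<'E'
from h import *
import sys
# grasp at pail x=-0.030, bar z .140
P=np.array([.447,-.122,0]);Rg=pose(9.6,30);px=np.array([np.cos(np.radians(9.6)),np.sin(np.radians(9.6)),0])
g=P-.030*px+[0,0,.140]; tcp=g+Rg.apply([0,0,.0187]); pre=tcp-Rg.apply([0,0,.10])
p,R,o=now(); print("tcp",tcp.round(4),"pre",pre.round(4),o["qpos"].round(1))
rows(p,R,lin(p,R,pre,Rg,5))
E
python3 pre.py
```

```text
time_s: 2.1
tool_pos: [0.3515, 0.2521, 0.2907]
tool_rot: [180.0, 0.0, 45.0]
force: [0.6, 1.2, -0.2]
grip_width: 0.0875
grasp_force: 0.0
time_s: 2.72
tool_pos: [0.4327, 0.0125, 0.2909]
tool_rot: [179.9, 0.0, 19.8]
force: [0.5, 0.2, -0.7]
grip_width: 0.0872
grasp_force: 0.0
time_s: 3.1
tool_pos: [0.4228, -0.0922, 0.2914]
tool_rot: [180.0, -0.0, 9.4]
force: [-0.1, -0.3, 0.3]
grip_width: 0.087
grasp_force: 0.0
tcp [ 0.4266 -0.1254  0.1238] pre [ 0.3773 -0.1338  0.2104] [-35.8 -15.2  36.5 102.8   9.   89.5 -81. ]
t [-0.129, 0.084, 0.203] turn [0.0001, 0.0333, -0.0002]
t [-0.15, 0.084, 0.188] turn [0.0001, 0.0333, -0.0002]
t [-0.168, 0.084, 0.171] turn [0.0001, 0.0333, -0.0002]
t [-0.185, 0.084, 0.153] turn [0.0001, 0.0333, -0.0002]
t [-0.2, 0.084, 0.132] turn [0.0001, 0.0333, -0.0002]
```

```bash
python3 -m creep '{"translation":[[-0.129,0.084,0.203],[-0.15,0.084,0.188],[-0.168,0.084,0.171],[-0.185,0.084,0.153],[-0.2,0.084,0.132]],"turn":[[0,0.0333,0],[0,0.0333,0],[0,0.0333,0],[0,0.0333,0],[0,0.0333,0]],"grip":[0.6,0.6,0.6,0.6,0.6]}'
python3 pre.py
```

```text
time_s: 3.72
tool_pos: [0.4157, -0.0972, 0.266]
tool_rot: [-177.6, -9.5, 10.8]
force: [-0.3, -0.0, 0.8]
grip_width: 0.0534
grasp_force: 0.0
tcp [ 0.4266 -0.1254  0.1238] pre [ 0.3773 -0.1338  0.2104] [ 28.8 -16.9 -10.2 110.5  -9.9  79.2 -59. ]
t [-0.133, 0.077, 0.115] turn [-0.0031, 0.0228, 0.0007]
t [-0.141, 0.076, 0.106] turn [-0.0031, 0.0228, 0.0007]
t [-0.148, 0.075, 0.097] turn [-0.0031, 0.0228, 0.0007]
t [-0.154, 0.075, 0.087] turn [-0.0031, 0.0228, 0.0007]
t [-0.16, 0.074, 0.076] turn [-0.0031, 0.0228, 0.0007]
```

Out of reach so far, with joint 2 at its stop. I'll fit a small kinematic model to the recorded joint/pose pairs to find which leaning poses are reachable.

```bash
cat > kin.py <<'E'
from h import *
import itertools
from scipy.optimize import least_squares
D=[([-69.43663214,18.43430196,-4.01526972,83.16690321,1.29536417,78.54063591,-3.25816027],[.21957518,.61121163,.18668552],[-179.903,.006,160.248]),
([-35.8,-15.2,36.5,102.8,9.,89.5,-81.],[.4228,-.0922,.2914],[180,0,9.4]),
([28.8,-16.9,-10.2,110.5,-9.9,79.2,-59.],[.4157,-.0972,.266],[-177.6,-9.5,10.8])]
lo=np.array([-163.93,-17.29,-79.2,3.27,-89.18,5.43,-154.24]);hi=np.array([163.93,119.83,71.16,140.29,269.18,117.66,154.24])
def fk(q,sg,x):
    h,L1,e1,e2,L2,e3,L3,c1,c7,c3,c5=x; s1,s3,s5,s7=sg
    z=lambda a:Ro.from_euler("z",a,degrees=True); y=lambda a:Ro.from_euler("y",a,degrees=True)
    R=z(s1*q[0]+c1); p=np.array([0,0,h]); R=R*y(q[1]); p=p+R.apply([0,0,L1]); R=R*z(s3*q[2]+c3); p=p+R.apply([e1,0,0]); R=R*y(q[3])
    p=p+R.apply([e2,0,L2]); R=R*z(s5*q[4]+c5)*y(q[5]); p=p+R.apply([e3,0,L3]); R=R*z(s7*q[6]+c7); return p,R
def res(x,sg):
    r=[]
    for q,p,e in D:
        P,R=fk(q,sg,x); r+=list((P-p)*1e3)+list((R.inv()*Ro.from_euler("xyz",e,degrees=True)).as_rotvec()*200)
    return r+list((x[1:7]-[.3,.05,-.05,.35,.05,.25])*.2)+list(x[9:]*.1)
def fit():
    best=None
    for sg in itertools.product([1,-1],repeat=4):
      for c7 in (0,90,180,270):
        s=least_squares(res,[.27,.3,.05,-.05,.35,.05,.25,0,c7,0,0],args=(sg,),x_scale=[.1]*7+[50]*4)
        if best is None or s.cost<best[0]: best=(s.cost,sg,s.x)
    return best
def ik(sg,x,p,R,q0s):
    f=lambda q:np.r_[(fk(q,sg,x)[0]-p)*1e3,(fk(q,sg,x)[1].inv()*R).as_rotvec()*200]
    return min((least_squares(f,np.clip(q,lo+.5,hi-.5),bounds=(lo,hi),x_scale=50) for q in q0s),key=lambda s:s.cost)
E
cat > t.py <<'E'
from kin import *
c,sg,x=fit(); print(c,sg,x.round(4)); np.savez("kin.npz",sg=sg,x=x)
P=np.array([.447,-.122,0]);px=np.array([np.cos(np.radians(9.6)),np.sin(np.radians(9.6)),0])
H=np.array([.5145,.200,0]);hx=np.array([np.cos(np.radians(22.8)),np.sin(np.radians(22.8)),0]);hy=np.array([-hx[1],hx[0],0])
rng=np.random.default_rng(0);q0s=[D[2][0],D[1][0]]+list(rng.uniform(lo,hi,(6,7)))
def chk(n,g,R):
    s=ik(sg,x,g+R.apply([0,0,.0187]),R,q0s); print(n,"cost",round(s.cost,2),s.x.round(0))
for lean in(20,30):
  for side in(-1,1):
    for flip in (0,180):
      Rg=pose(9.6+flip,-side*lean*(1 if not flip else -1))
      for up in (0,.12): chk(("grasp",lean,side,flip,up),P+side*.03*px+[0,0,.14+up],Rg)
      Rh=pose(22.8+flip,-side*lean*(1 if not flip else -1))
      for d,z in((-.1,.305),(0,.30),(0,.18)): chk(("hook",lean,side,flip,d,z),H+side*.03*hx+d*hy+[0,0,z-.0055],Rh)
E
python3 t.py
```

```text
28.56651026484826 (-1, -1, -1, -1) [ 7.76000e-02  4.25700e-01  6.10000e-03 -8.16000e-02  4.95500e-01
 -9.20000e-03  2.74000e-01 -1.84160e+00  8.78513e+01 -2.63400e-01
  3.81000e-02]
('grasp', 20, -1, 0, 0) cost 64.41 [ 21. -17.  -0. 129. -13.  55. -53.]
('grasp', 20, -1, 0, 0.12) cost 161.55 [ 21. -17.  -0. 115. -12.  70. -56.]
('hook', 20, -1, 0, -0.1, 0.305) cost 0.0 [-29.  -9.  16. 104.  -2.  65. -79.]
('hook', 20, -1, 0, 0, 0.3) cost 0.0 [-47. -12.  20. 106.   5.  65. -95.]
('hook', 20, -1, 0, 0, 0.18) cost 0.0 [ -79.  -16.   48.  119.   18.   53. -106.]
('grasp', 20, -1, 180, 0) cost 64.41 [ 21. -17.  -0. 129. -13.  55. 127.]
('grasp', 20, -1, 180, 0.12) cost 161.55 [ 21. -17.  -0. 115. -12.  70. 124.]
('hook', 20, -1, 180, -0.1, 0.305) cost 0.0 [-75. -17.  52. 104.  14.  67.  88.]
('hook', 20, -1, 180, 0, 0.3) cost 0.0 [ -7. -11. -14. 106.  -4.  65.  93.]
('hook', 20, -1, 180, 0, 0.18) cost 0.0 [-42. -11.  17. 119.   4.  51.  86.]
('grasp', 20, 1, 0, 0) cost 0.0 [-10.  10.  20. 103.   4.  86. -71.]
('grasp', 20, 1, 0, 0.12) cost 0.0 [ 70.  21. -79.  91.  22. 105. -91.]
('hook',
[... 1406 characters left out ...]
  99.   6.  95. -71.]
('grasp', 30, 1, 0, 0.12) cost 0.0 [ 21.  13. -17.  87.  12. 109. -76.]
('hook', 30, 1, 0, -0.1, 0.305) cost 10.25 [-25.  29.  16.  62.   0. 118. -76.]
('hook', 30, 1, 0, 0, 0.3) cost 3.73 [-25.  27.   2.  64.   0. 118. -90.]
('hook', 30, 1, 0, 0, 0.18) cost 0.0 [-23.  28.  -1.  78.   1. 105. -91.]
('grasp', 30, 1, 180, 0) cost 0.0 [-34.  21.  50.  99.  -1.  94. 118.]
('grasp', 30, 1, 180, 0.12) cost 0.0 [-44.  26.  70.  87.  -5. 108. 128.]
('hook', 30, 1, 180, -0.1, 0.305) cost 10.25 [-25.  29.  16.  62.   0. 118. 104.]
('hook', 30, 1, 180, 0, 0.3) cost 3.73 [-25.  27.   2.  64.   0. 118.  90.]
('hook', 30, 1, 180, 0, 0.18) cost 0.0 [-31.  28.  10.  78.  -3. 105.  93.]
```

```bash
cat > t2.py <<'E'
from kin import *
k=np.load("kin.npz");sg,x=k["sg"],k["x"]
P=np.array([.447,-.122,0]);H=np.array([.5145,.200,0]);hy=np.array([-np.sin(np.radians(22.8)),np.cos(np.radians(22.8)),0])
S=H-.11*hy
L=28
def run(name,y0,y1,lean,side0,q0,mid):
    # tool yaw; lean sign fixed in tool frame; grasp offset is along tool -x*sign
    q=np.array(q0,float)
    def go(tag,ax,z,yaw):
        nonlocal q
        R=pose(yaw,lean); d=np.array([np.cos(np.radians(yaw)),np.sin(np.radians(yaw)),0])*(-np.sign(lean)*.032)
        t=ax+d+[0,0,z]+R.apply([0,0,.0187])
        f=lambda v:np.r_[(fk(v,sg,x)[0]-t)*1e3,(fk(v,sg,x)[1].inv()*R).as_rotvec()*200,(v-q)*.003]
        s=least_squares(f,np.clip(q,lo+.1,hi-.1),bounds=(lo,hi),x_scale=50); q=s.x; e=np.abs(s.fun[:6]); print(name,tag,np.round(yaw),"err",e[:3].max().round(1),e[3:].max().round(1),q.round(0))
    go("grasp",P,.14,y0);go("lift",P,.30,y0)
    for k in np.linspace(0,1,9): go("rot",P+(mid-P)*min(1,k*2) if k<.5 else mid+(S-mid)*(k-.5)*2,.30,y0+(y1-y0)*k)
    for a in(.5,1):go("in",S+(H-S)*a,.30,y1)
    for z in(.25,.17):go("down",H,z,y1)
M=np.array([.48,-.03,0])
run("a",9.6,202.8,-L,1,[-8,15,18,99,6,95,-71],M)
run("b",189.6,22.8,L,1,[5,15,5,99,0,94,110],M)
E
python3 t2.py
```

```text
a grasp 10.0 err 0.0 0.0 [ -8.  15.  18.  99.   6.  93. -71.]
a lift 10.0 err 0.0 0.0 [ -8.  13.  18.  83.   7. 111. -69.]
a rot 10.0 err 0.0 0.0 [ -8.  13.  18.  83.   7. 111. -69.]
a rot 34.0 err 0.0 0.0 [-12.   9.  13.  87.  15. 107. -54.]
a rot 58.0 err 0.0 0.0 [-16.   4.   9.  92.  22. 101. -38.]
a rot 82.0 err 0.0 0.0 [-19.  -2.   6.  99.  27.  93. -22.]
a rot 106.0 err 0.0 0.0 [-23.  -9.   5. 105.  29.  84.  -5.]
a rot 130.0 err 0.0 0.0 [-26. -13.   7. 109.  28.  75.  15.]
a rot 154.0 err 0.0 0.0 [-31. -17.  11. 112.  25.  65.  38.]
a rot 179.0 err 0.0 0.0 [-29. -17.  13. 112.  13.  58.  69.]
a rot 203.0 err 0.0 0.0 [-36. -14.  23. 109.  -0.  57. 101.]
a in 203.0 err 0.0 0.0 [-36. -16.  17. 111.   2.  56.  93.]
a in 203.0 err 0.0 0.0 [-37. -16.  12. 111.   4.  56.  86.]
a down 203.0 err 0.0 0.0 [-37. -16.  12. 117.   5.  51.  86.]
a down 203.0 err 0.0 0.0 [-37. -15.  12. 125.   5.  41.  86.]
b grasp 190.0 err 0.0 0.0 [  3.  14.   5.  99.   8.  93. 106.]
b lift 190.0 err 0.0 0.0 [  3.  12.   5.  83.   9. 111. 109.]
b rot 190.0 err 0.0 0.0 [  3.  12.   5.  83.   9. 111. 109.]
b rot 169.0 err 0.0 0.0 [  3.  14.   8.  81.  -1. 113.  91.]
b rot 148.0 err 0.0 0.0 [  4.  13.  11.  82. -10. 112.  72.]
b rot 127.0 err 0.0 0.0 [  4.  10.  14.  86. -18. 108.  53.]
b rot 106.0 err 0.0 0.0 [  3.   5.  14.  92. -24. 100.  33.]
b rot 85.0 err 0.0 0.0 [  2.  -1.  13.  98. -27.  90.  12.]
b rot 64.0 err 0.0 0.0 [  1.  -7.   8. 104. -27.  78. -11.]
b rot 44.0 err 0.0 0.0 [  2. -12.   1. 108. -22.  66. -38.]
b rot 23.0 err 0.0 0.0 [  4. -13. -10. 109. -13.  58. -69.]
b in 23.0 err 0.0 0.0 [  3. -15. -15. 111. -12.  57. -75.]
b in 23.0 err 0.0 0.0 [  2. -17. -19. 111. -10.  57. -82.]
b down 23.0 err 0.0 0.0 [  2. -17. -20. 117. -11.  51. -81.]
b down 23.0 err 0.0 0.0 [  1. -15. -21. 125. -11.  42. -81.]
```

```bash
cat > pre.py <<'E'
from h import *
P=np.array([.447,-.122,0]);Rg=pose(9.6,-28);px=np.array([np.cos(np.radians(9.6)),np.sin(np.radians(9.6)),0])
g=P+.032*px+[0,0,.140]; tcp=g+Rg.apply([0,0,.0187]); pre=tcp-Rg.apply([0,0,.08])
p,R,o=now(); print("tcp",tcp.round(4),"pre",pre.round(4),o["qpos"].round(1))
rows(p,R,lin(p,R,pre,Rg,5))
E
python3 pre.py
```

```text
tcp [ 0.4699 -0.1181  0.1235] pre [ 0.5069 -0.1119  0.1941] [ 28.8 -16.9 -10.2 110.5  -9.9  79.2 -59. ]
t [0.184, 0.087, 0.21] turn [-0.0024, -0.0417, 0.0022]
t [0.211, 0.085, 0.184] turn [-0.0024, -0.0417, 0.0022]
t [0.234, 0.082, 0.156] turn [-0.0024, -0.0417, 0.0022]
t [0.253, 0.079, 0.125] turn [-0.0024, -0.0417, 0.0022]
t [0.267, 0.077, 0.091] turn [-0.0024, -0.0417, 0.0022]
```

```bash
python3 -m creep '{"translation":[[0.184,0.087,0.21],[0.211,0.085,0.184],[0.234,0.082,0.156],[0.253,0.079,0.125],[0.267,0.077,0.091]],"turn":[[-0.0024,-0.0417,0.0022],[-0.0024,-0.0417,0.0022],[-0.0024,-0.0417,0.0022],[-0.0024,-0.0417,0.0022],[-0.0024,-0.0417,0.0022]],"grip":[0.6,0.6,0.6,0.6,0.6]}'
python3 -m creep '{"translation":[[0,0,0]],"turn":[[0,0,0]],"grip":[0.6]}'
python3 pre.py
```

```text
time_s: 4.35
tool_pos: [0.5074, -0.1125, 0.193]
tool_rot: [-179.9, 28.3, 9.5]
force: [0.4, -0.2, 0.4]
grip_width: 0.0525
grasp_force: 0.0
time_s: 4.47
tool_pos: [0.5061, -0.1108, 0.1844]
tool_rot: [-179.4, 28.9, 9.9]
force: [0.0, 1.1, -1.0]
grip_width: 0.0522
grasp_force: 0.0
tcp [ 0.4699 -0.1181  0.1235] pre [ 0.5069 -0.1119  0.1941] [ 18.   27.6 -19.1  77.9  12.7 104.6 -81.5]
t [-0.01, 0.003, -0.022] turn [-0.0005, 0.001, 0.0003]
t [-0.01, 0.003, -0.022] turn [-0.0005, 0.001, 0.0003]
t [-0.01, 0.003, -0.022] turn [-0.0005, 0.001, 0.0003]
t [-0.01, 0.003, -0.022] turn [-0.0005, 0.001, 0.0003]
t [-0.01, 0.003, -0.022] turn [-0.0005, 0.001, 0.0003]
```

```bash
cat > snap.py <<'E'
import sys;from h import *;from cell import env
# usage: snap.py tag su0 sv0 sw sh tu0 tv0 tw th
t=sys.argv[1];a=list(map(int,sys.argv[2:]));im=[]
for n,(u,v,w,h) in(("scene",a[:4]),("top",a[4:])):
    r=env.read_camera(n);np.savez(f"pics/{n}{t}.npz",**r)
    im.append(cv2.resize(r["frame"][v:v+h,u:u+w],(int(w*480/h),480),interpolation=2))
im=np.hstack(im); s=min(1,790/im.shape[1]); cv2.imwrite(f"pics/v{t}.png",cv2.resize(im,None,fx=s,fy=s)[:,:,::-1])
E
python3 snap.py 1 200 160 130 130 240 120 130 130
```

```text
(no output)
```

View pics/v1.png

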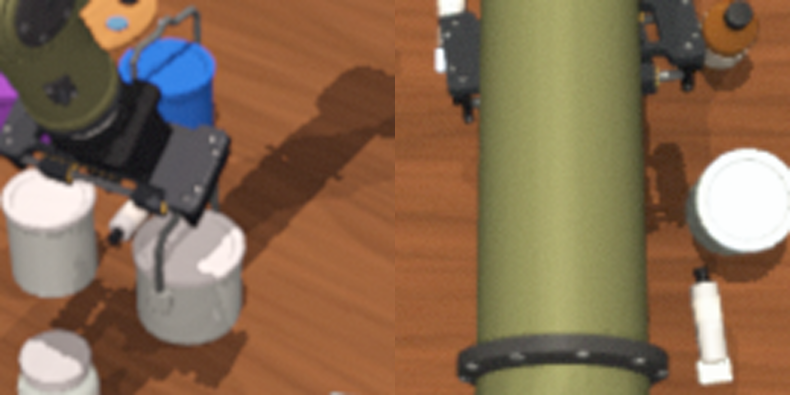

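The scene view shows the hand leaning outwards above the near half of the pail's bar (bar at about (255,235)). The top view is hidden by the arm. Descend.

```bash
python3 - <<'E'
from h import *
import re
exec(open("pre.py").read().split("p,R,o=now()")[0])
p,R,o=now(); print(p.round(4),o["tool_rot"].round(2),o["force"].round(2)); rows(p,R,lin(p,R,tcp,Rg,5))
E
```

```text
[ 0.506  -0.1122  0.1924] [-179.83   28.26    9.57] [-0.96 -0.3   0.53]
t [0.001, 0.0, 0.195] turn [-0.0002, 0.0003, -0.0]
t [0.001, 0.0, 0.195] turn [-0.0002, 0.0003, -0.0]
t [0.001, -0.0, 0.195] turn [-0.0002, 0.0003, -0.0]
t [0.0, -0.0, 0.195] turn [-0.0002, 0.0003, -0.0]
t [0.0, -0.0, 0.195] turn [-0.0002, 0.0003, -0.0]
```

```bash
python3 -m creep '{"translation":[[0,0,0.195],[0,0,0.195],[0,0,0.195],[0,0,0.195],[0,0,0.19]],"turn":[[0,0,0],[0,0,0],[0,0,0],[0,0,0],[0,0,0]],"grip":[0.6,0.6,0.6,0.6,0.6]}'
python3 -m creep '{"translation":[[0,0,0],[0,0,0],[0,0,0]],"turn":[[0,0,0],[0,0,0],[0,0,0]],"grip":[0.5,0.4,0.3]}'
python3 -c "
from h import *
p,R,o=now();print(p.round(4),o['force'].round(2),R.apply([0,0,-.0187])+p)"
```

```text
time_s: 5.2
tool_pos: [0.4693, -0.1197, 0.1255]
tool_rot: [179.9, 28.1, 9.3]
force: [-0.3, 0.6, 0.1]
grip_width: 0.0524
grasp_force: 0.0
time_s: 5.58
tool_pos: [0.4706, -0.1194, 0.1265]
tool_rot: [179.9, 28.0, 9.3]
force: [-0.8, -0.2, 0.2]
grip_width: 0.0321
grasp_force: 0.0
[ 0.4706 -0.1194  0.1265] [-0.75 -0.2   0.23] [ 0.47922494 -0.11793706  0.14296385]
```

```bash
python3 -m creep '{"translation":[[0,0,0.03],[0,0,0],[0,0,0],[0,0,0],[0,0,0]],"turn":[[0,0,0],[0,0,0],[0,0,0],[0,0,0],[0,0,0]],"grip":[0.2,0.1,0,0,0]}' 60
python3 -m creep '{"translation":[[0,0,0],[0,0,0],[0,0,0]],"turn":[[0,0,0],[0,0,0],[0,0,0]],"grip":[0,0,0]}'
python3 snap.py 2 200 160 130 130 240 120 130 130
```

```text
time_s: 6.2
tool_pos: [0.4688, -0.1197, 0.124]
tool_rot: [180.0, 28.1, 9.3]
force: [-0.2, -0.1, -0.0]
grip_width: 0.0007
grasp_force: 0.0
time_s: 6.58
tool_pos: [0.4688, -0.1197, 0.124]
tool_rot: [180.0, 28.1, 9.3]
force: [0.6, -0.2, 0.6]
grip_width: 0.0007
grasp_force: 0.0
```

View pics/v2.png

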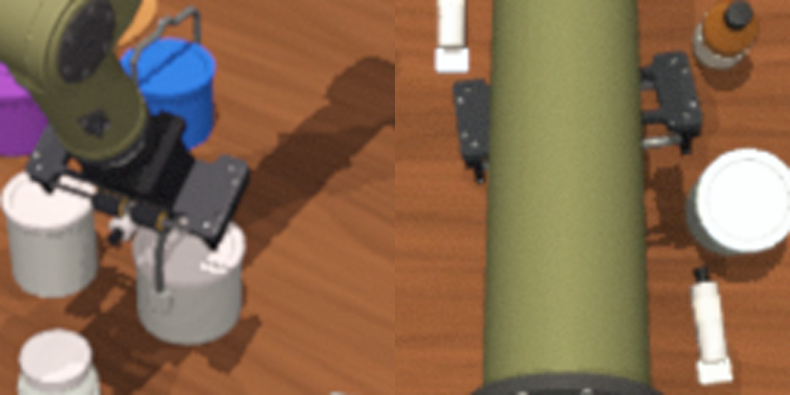

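```bash
python3 - <<'E'
from h import *
p,R,o=now(); print(p.round(4),o["tool_rot"])
r=load("scene2"); S=load("scene0")
g=p+R.apply([0,0,-.0187])
for n,q in(("tcp",p),("grip",g),("body",p+R.apply([0,0,-.07])),("b+y",p+R.apply([0,.09,-.07])),("b-y",p+R.apply([0,-.09,-.07]))): print(n,q.round(3),proj(r,q).round(0),((proj(r,q)[0]-[200,160])*395/130).round(0))
w=cloud(r)
d=np.hypot(w[...,0]-.447,w[...,1]+.122); m=(d<.08)&(w[...,2]>.1)&(w[...,2]<.16);B=w[m]
print(len(B))
v,u=np.argwhere(m).T; o2=np.argsort(u)
for i in o2[::6]: print(u[i],v[i],w[v[i],u[i]].round(3),r["frame"][v[i],u[i]])
im=r["frame"][190:270,225:310].copy(); im=cv2.resize(im,None,fx=7,fy=7,interpolation=2)
cv2.imwrite("pics/v3.png",im[:,:,::-1])
E
```

```text
[ 0.4688 -0.1196  0.124 ] [179.95611875  28.07635693   9.29320802]
tcp [ 0.469 -0.12   0.124] [[257. 235.]] [174. 229.]
grip [ 0.477 -0.118  0.14 ] [[256. 233.]] [169. 222.]
body [ 0.501 -0.114  0.186] [[251. 226.]] [155. 200.]
b+y [ 0.516 -0.203  0.186] [[223. 216.]] [ 70. 172.]
b-y [ 0.487 -0.025  0.186] [[280. 236.]] [243. 231.]
60
250 242 [ 0.504 -0.118  0.125] [151 142 139]
250 244 [ 0.511 -0.112  0.127] [149 140 137]
251 242 [ 0.507 -0.111  0.132] [92 89 87]
251 249 [ 0.511 -0.109  0.109] [89 85 83]
252 239 [ 0.5   -0.113  0.136] [87 84 83]
252 247 [ 0.511 -0.105  0.118] [68 68 66]
253 235 [ 0.49  -0.118  0.142] [83 70 52]
253 249 [ 0.504 -0.107  0.104] [113 105 103]
254 238 [ 0.496 -0.109  0.14 ] [104  98  96]
255 232 [ 0.49  -0.11   0.158] [69 67 67]
```

View pics/v3.png

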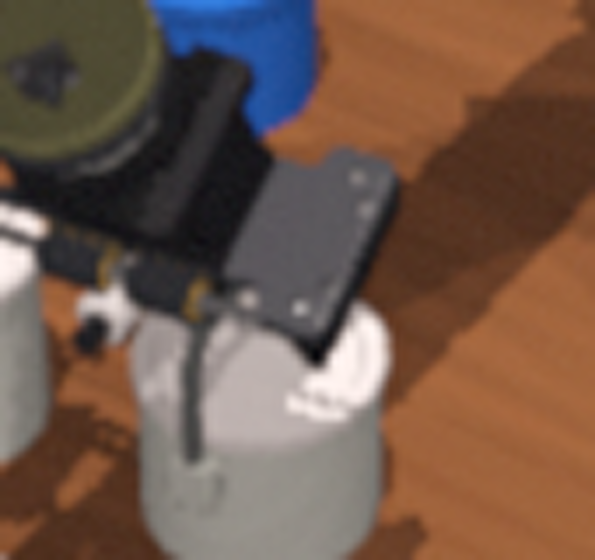

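The image shows the closed fingers hidden behind the body, with the pail not moved (near upright at (250,242)). I missed, so I'll check the hand's real position in depth against the reported pose.

```bash
python3 - <<'E'
from h import *
p,R,o=now()
for n in("scene2","top2"):
    r=load(n); w=cloud(r); q=R.inv().apply((w-p).reshape(-1,3)).reshape(w.shape)
    f=r["frame"].astype(int); m=(abs(q[...,0])<.06)&(abs(q[...,1])<.12)&(q[...,2]<.03)&(q[...,2]>-.16)&(w[...,2]>.16)
    Q=q[m]; print(n,len(Q),"x",np.percentile(Q[:,0],[1,50,99]).round(3),"y",np.percentile(Q[:,1],[1,50,99]).round(3),"z",np.percentile(Q[:,2],[1,50,99]).round(3))
    s=np.argsort(-Q[:,2])[:25:2]; print(np.c_[Q[s].round(3)].tolist())
E
```

```text
scene2 1079 x [-0.033  0.024  0.04 ] y [-0.095 -0.049  0.093] z [-0.158 -0.146 -0.106]
[[0.005, -0.011, -0.046], [0.004, -0.009, -0.05], [0.025, -0.085, -0.103], [-0.005, -0.086, -0.104], [-0.011, -0.087, -0.105], [0.002, -0.087, -0.105], [0.039, 0.02, -0.106], [0.006, 0.08, -0.107], [-0.0, -0.086, -0.107], [0.034, 0.079, -0.107], [0.02, 0.007, -0.107], [0.035, -0.088, -0.108], [0.003, 0.078, -0.108]]
top2 805 x [-0.039 -0.012  0.034] y [-0.094  0.064  0.094] z [-0.15  -0.146 -0.111]
[[-0.024, 0.079, -0.103], [-0.037, 0.082, -0.107], [-0.038, 0.084, -0.108], [-0.039, 0.086, -0.109], [-0.038, -0.082, -0.111], [-0.037, 0.086, -0.111], [-0.038, 0.084, -0.113], [-0.035, 0.079, -0.114], [-0.038, -0.084, -0.115], [-0.032, 0.055, -0.116], [0.026, 0.058, -0.116], [-0.037, -0.079, -0.116], [-0.032, 0.06, -0.117]]
```

The hand's body starts 105 mm behind the reported TCP, not 70 mm, so the fingers are really about 34 mm short along the tool axis and closed above the bar. I'll open and advance by that much, watching the force.

```bash
python3 -m creep '{"translation":[[0,0,0],[0,0,0],[0,0,0],[0,0,0],[0,0,0]],"turn":[[0,0,0],[0,0,0],[0,0,0],[0,0,0],[0,0,0]],"grip":[0.6,0.6,0.6,0.6,0.6]}'
python3 -m creep '{"translation":[[0,0,0.1],[0,0,0.1],[0,0,0.1],[0,0,0.1],[0,0,0]],"turn":[[0,0,0],[0,0,0],[0,0,0],[0,0,0],[0,0,0]],"grip":[0.6,0.6,0.6,0.6,0.6]}'
python3 -m creep '{"translation":[[0,0,0.02],[0,0,0],[0,0,0]],"turn":[[0,0,0],[0,0,0],[0,0,0]],"grip":[0.4,0.2,0.1]}'
python3 -m creep '{"translation":[[0,0,0],[0,0,0],[0,0,0],[0,0,0]],"turn":[[0,0,0],[0,0,0],[0,0,0],[0,0,0]],"grip":[0,0,0,0]}' 60
```

```text
time_s: 7.3
tool_pos: [0.4688, -0.1197, 0.124]
tool_rot: [180.0, 28.1, 9.3]
force: [0.3, 0.4, -0.1]
grip_width: 0.0422
grasp_force: 0.0
time_s: 7.92
tool_pos: [0.4532, -0.1222, 0.0951]
tool_rot: [180.0, 28.2, 9.3]
force: [0.1, 1.4, -0.3]
grip_width: 0.0525
grasp_force: 0.0
time_s: 8.3
tool_pos: [0.4534, -0.1222, 0.0945]
tool_rot: [179.9, 28.1, 9.3]
force: [0.2, 0.5, 0.1]
grip_width: 0.0302
grasp_force: 0.0
time_s: 8.8
tool_pos: [0.4535, -0.1217, 0.0943]
tool_rot: [180.0, 28.0, 9.3]
force: [1.0, 1.8, -0.3]
grip_width: 0.0074
grasp_force: 60.0
```

Gripped (7.4 mm). Lift straight up, slowly.

```bash
python3 -m creep '{"translation":[[-0.024,0,-0.044],[-0.024,0,-0.044],[-0.024,0,-0.044],[-0.024,0,-0.044],[-0.024,0,-0.044]],"turn":[[0,0,0],[0,0,0],[0,0,0],[0,0,0],[0,0,0]],"grip":[0,0,0,0,0]}'
python3 -m creep '{"translation":[[-0.024,0,-0.044],[-0.024,0,-0.044],[-0.024,0,-0.044],[0,0,0],[0,0,0]],"turn":[[0,0,0],[0,0,0],[0,0,0],[0,0,0],[0,0,0]],"grip":[0,0,0,0,0]}'
python3 snap.py 4 200 150 130 130 240 120 130 130
```

```text
time_s: 9.43
tool_pos: [0.453, -0.1223, 0.1146]
tool_rot: [180.0, 28.1, 9.3]
force: [0.2, -0.7, -8.1]
grip_width: 0.007
grasp_force: 60.0
time_s: 10.05
tool_pos: [0.4529, -0.1223, 0.1263]
tool_rot: [180.0, 28.1, 9.3]
force: [0.7, 0.3, -9.2]
grip_width: 0.0073
grasp_force: 60.0
```

View pics/v4.png

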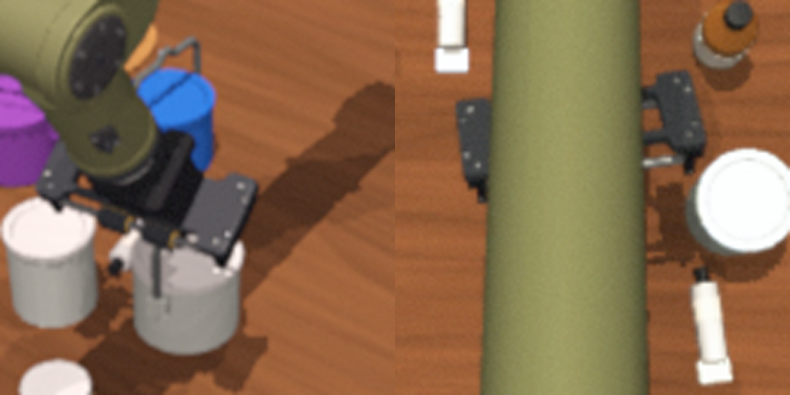

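Lifted and upright, about 9 N. I'll check the planned swing (turn the pail 193° about its axis to the staging place before the hook) with the corrected offset, and work out the rows.

```bash
sed -i 's/\.0187/.0527/; s/\.300*,y/.297,y/g' t2.py; cat > plan.py <<'E'
from h import *
O=.0527
def wp(ax,z,yaw,lean=-28.1,off=.032):
    R=pose(yaw,lean); d=np.array([np.cos(np.radians(yaw)),np.sin(np.radians(yaw)),0])*off
    return np.array(ax)+d+[0,0,z]+R.apply([0,0,O]),R
def axis():
    p,R,o=now(); g=p-R.apply([0,0,O]); yaw=o["tool_rot"][2]; return g-.032*np.array([np.cos(np.radians(yaw)),np.sin(np.radians(yaw)),0]),yaw
H=np.array([.5145,.200]);hyaw=22.8
hx=np.array([np.cos(np.radians(hyaw)),np.sin(np.radians(hyaw))]);hy=np.array([-hx[1],hx[0]])
S=H-.11*hy
E
python3 t2.py | grep "^a"; python3 - <<'E'
from plan import *
a,yaw=axis();p,R,o=now();print(a.round(4),yaw,o["force"],S)
b=np.array([.455,-.11,0]);w=[wp(b,.297,9.3)]
print("lift");w0=lin(p,R,w[0][0],w[0][1],11);rows(p,R,w0[:1]+w0[-1:])
r=[]
# rotate
n1=18;n2=20
ws=[wp(b,.297,9.3+100*k/n1) for k in range(1,n1+1)]
s3=np.r_[S,0]; ws+=[wp(b+(s3-b)*k/n2,.297,109.3+93.5*k/n2) for k in range(1,n2+1)]
rows(*w[0],ws)
E
```

```text
a grasp 10.0 err 0.0 0.0 [ -8.  14.  18. 104.   6.  89. -71.]
a lift 10.0 err 0.0 0.0 [ -8.  10.  18.  89.   7. 107. -69.]
a rot 10.0 err 0.0 0.0 [ -8.  10.  18.  89.   7. 107. -69.]
a rot 34.0 err 0.0 0.0 [-12.   7.  14.  93.  15. 103. -54.]
a rot 58.0 err 0.0 0.0 [-16.   3.  10.  98.  22.  97. -39.]
a rot 82.0 err 0.0 0.0 [-19.  -3.   7. 103.  27.  89. -23.]
a rot 106.0 err 0.0 0.0 [-22.  -9.   6. 109.  29.  80.  -5.]
a rot 130.0 err 0.0 0.0 [-26. -13.   8. 112.  29.  70.  15.]
a rot 154.0 err 0.0 0.0 [-30. -15.  12. 114.  25.  61.  38.]
a rot 179.0 err 0.0 0.0 [-37. -16.  20. 114.  16.  54.  66.]
a rot 203.0 err 0.0 0.0 [-45. -13.  31. 111.   2.  53.  99.]
a in 203.0 err 0.0 0.0 [-46. -14.  25. 113.   5.  52.  91.]
a in 203.0 err 0.0 0.0 [-47. -15.  20. 113.   7.  52.  83.]
a down 203.0 err 0.0 0.0 [-47. -14.  20. 119.   7.  47.  83.]
a down 203.0 err 0.0 0.0 [-46. -12.  21. 126.   7.  37.  84.]
[ 0.4457 -0.1234  0.1727] 9.29362150201529 [-0.32124908 -0.79804009 -8.40983903] [0.55712671 0.09859505]
lift
t [-0.055, -0.013, -0.131] turn [0.0, -0.0, -0.0]
t [-0.551, -0.133, -1.307] t
[... 1328 characters left out ...]
 [0.026, 0.135, -0.014] turn [-0.0122, -0.0, -0.0229]
t [0.016, 0.137, -0.008] turn [-0.0122, 0.0, -0.0229]
t [0.005, 0.138, -0.003] turn [-0.0122, 0.0, -0.0229]
t [-0.005, 0.138, 0.003] turn [-0.0122, 0.0, -0.0229]
t [-0.015, 0.137, 0.008] turn [-0.0122, 0.0, -0.0229]
t [-0.026, 0.135, 0.014] turn [-0.0122, 0.0, -0.0229]
t [-0.036, 0.132, 0.019] turn [-0.0122, 0.0, -0.0229]
t [-0.046, 0.128, 0.024] turn [-0.0122, 0.0, -0.0229]
t [-0.055, 0.124, 0.03] turn [-0.0122, 0.0, -0.0229]
t [-0.065, 0.118, 0.035] turn [-0.0122, 0.0, -0.0229]
t [-0.073, 0.112, 0.039] turn [-0.0122, 0.0, -0.0229]
t [-0.082, 0.105, 0.044] turn [-0.0122, 0.0, -0.0229]
t [-0.09, 0.097, 0.048] turn [-0.0122, -0.0, -0.0229]
```

```bash
Z='"turn":[[0,0,0],[0,0,0],[0,0,0],[0,0,0],[0,0,0]],"grip":[0,0,0,0,0]'
python3 -m creep '{"translation":[[-0.03,0,-0.07],[-0.055,-0.013,-0.131],[-0.055,-0.013,-0.131],[-0.055,-0.013,-0.131],[-0.055,-0.013,-0.131]],"turn":[[0,0,0],[0,0,0],[0,0,0],[0,0,0],[0,0,0]],"grip":[0,0,0,0,0]}'|head -4
python3 -m creep '{"translation":[[-0.055,-0.013,-0.131],[-0.055,-0.013,-0.131],[-0.055,-0.013,-0.131],[-0.055,-0.013,-0.131],[-0.055,-0.013,-0.131]],"turn":[[0,0,0],[0,0,0],[0,0,0],[0,0,0],[0,0,0]],"grip":[0,0,0,0,0]}'|head -4
python3 -m creep '{"translation":[[-0.03,-0.013,-0.06],[0,-0.009,0],[0,-0.009,0],[0,-0.009,0],[0,-0.009,0]],"turn":[[0,0,0],[-0.0072,0,-0.0136],[-0.0145,0,-0.0272],[-0.0145,0,-0.0272],[-0.0145,0,-0.0272]],"grip":[0,0,0,0,0]}'
python3 -m creep '{"translation":[[0,-0.009,0],[0,-0.009,0],[0,-0.009,0],[0,-0.009,0],[0,-0.009,0]],"turn":[[-0.0145,0,-0.0272],[-0.0145,0,-0.0272],[-0.0145,0,-0.0272],[-0.0145,0,-0.0272],[-0.0145,0,-0.0272]],"grip":[0,0,0,0,0]}'
python3 -m creep '{"translation":[[0,-0.009,0],[0,-0.009,0],[0,-0.009,0],[0,-0.009,0],[0,-0.009,0]],"turn":[[-0.0145,0,-0.0272],[-0.0145,0,-0.0272],[-0.0145,0,-0.0272],[-0.0145,0,-0.0272],[-0.0145,0,-0.0272]],"grip":[0,0,0,0,0]}'
python3 -c "
from plan import *
a,y=axis();p,R,o=now();print(a.round(4),y,o['qpos'].round(0),o['tool_rot'])"
```

```text
time_s: 10.78
tool_pos: [0.4571, -0.1172, 0.1787]
tool_rot: [179.9, 28.0, 9.3]
force: [-0.1, 1.3, -8.3]
time_s: 11.4
tool_pos: [0.4612, -0.1113, 0.235]
tool_rot: [180.0, 28.1, 9.3]
force: [-0.4, 0.1, -7.8]
time_s: 12.02
tool_pos: [0.4601, -0.1068, 0.2391]
tool_rot: [-179.9, 28.1, 29.1]
force: [0.7, 0.1, -8.3]
grip_width: 0.0073
grasp_force: 60.0
time_s: 12.65
tool_pos: [0.4572, -0.1037, 0.2389]
tool_rot: [-179.8, 28.1, 56.9]
force: [-0.0, -0.2, -8.5]
grip_width: 0.0071
grasp_force: 60.0
time_s: 13.28
tool_pos: [0.4531, -0.1023, 0.2386]
tool_rot: [-179.7, 28.1, 84.6]
force: [0.8, -0.1, -7.6]
grip_width: 0.0076
grasp_force: 60.0
[ 0.4527 -0.1095  0.2851] 84.61358433895872 [ 18.  -1. -31. 105.  26.  86. -22.] [-179.70305307   28.05770797   84.61358434]
```

```bash
python3 - <<'E'
from plan import *
a,yaw=axis();p,R,o=now();n=24;s3=np.r_[S,0];b=np.r_[a[:2],0]
rows(p,R,[wp(b+(s3-b)*k/n,a[2]+(.300-a[2])*k/n,yaw+(202.8-yaw)*k/n) for k in range(1,n+1)])
E
```

```text
t [0.095, 0.039, -0.06] turn [-0.0145, -0.0003, -0.0241]
t [0.092, 0.046, -0.058] turn [-0.0129, 0.0, -0.0241]
t [0.088, 0.055, -0.056] turn [-0.0129, 0.0, -0.0241]
t [0.083, 0.064, -0.053] turn [-0.0129, -0.0, -0.0241]
t [0.077, 0.072, -0.05] turn [-0.0129, -0.0, -0.0241]
t [0.07, 0.079, -0.046] turn [-0.0129, 0.0, -0.0241]
t [0.064, 0.086, -0.043] turn [-0.0129, 0.0, -0.0241]
t [0.056, 0.093, -0.039] turn [-0.0129, -0.0, -0.0241]
t [0.048, 0.098, -0.035] turn [-0.0129, 0.0, -0.0241]
t [0.04, 0.103, -0.03] turn [-0.0129, 0.0, -0.0241]
t [0.032, 0.107, -0.026] turn [-0.0129, 0.0, -0.0241]
t [0.023, 0.11, -0.021] turn [-0.0129, -0.0, -0.0241]
t [0.014, 0.112, -0.016] turn [-0.0129, 0.0, -0.0241]
t [0.005, 0.113, -0.011] turn [-0.0129, 0.0, -0.0241]
t [-0.004, 0.114, -0.007] turn [-0.0129, 0.0, -0.0241]
t [-0.014, 0.113, -0.002] turn [-0.0129, 0.0, -0.0241]
t [-0.023, 0.112, 0.003] turn [-0.0129, -0.0, -0.0241]
t [-0.032, 0.109, 0.008] turn [-0.0129, 0.0, -0.0241]
t [-0.04, 0.106, 0.013] turn [-0.0129, 0.0, -0.0241]
t [-0.049, 0.102, 0.017] turn [-0.0129, 0.0, -0.0241]
t [-0.057, 0.098, 0.022] turn [-0.0129, 0.0, -0.0241]
t [-0.065, 0.092, 0.026] turn [-0.0129, 0.0, -0.0241]
t [-0.072, 0.086, 0.03] turn [-0.0129, 0.0, -0.0241]
t [-0.079, 0.079, 0.033] turn [-0.0129, 0.0, -0.0241]
```

```bash
python3 -m creep '{"translation":[[0.095,0.039,-0.06],[0.092,0.046,-0.058],[0.088,0.055,-0.056],[0.083,0.064,-0.053],[0.077,0.072,-0.05]],"turn":[[-0.0145,0,-0.0241],[-0.0129,0,-0.0241],[-0.0129,0,-0.0241],[-0.0129,0,-0.0241],[-0.0129,0,-0.0241]],"grip":[0,0,0,0,0]}'|head -4
python3 -m creep '{"translation":[[0.07,0.079,-0.046],[0.064,0.086,-0.043],[0.056,0.093,-0.039],[0.048,0.098,-0.035],[0.04,0.103,-0.03]],"turn":[[-0.0129,0,-0.0241],[-0.0129,0,-0.0241],[-0.0129,0,-0.0241],[-0.0129,0,-0.0241],[-0.0129,0,-0.0241]],"grip":[0,0,0,0,0]}'|head -4
python3 -m creep '{"translation":[[0.032,0.107,-0.026],[0.023,0.11,-0.021],[0.014,0.112,-0.016],[0.005,0.113,-0.011],[-0.004,0.114,-0.007]],"turn":[[-0.0129,0,-0.0241],[-0.0129,0,-0.0241],[-0.0129,0,-0.0241],[-0.0129,0,-0.0241],[-0.0129,0,-0.0241]],"grip":[0,0,0,0,0]}'|head -4
python3 -m creep '{"translation":[[-0.014,0.113,-0.002],[-0.023,0.112,0.003],[-0.032,0.109,0.008],[-0.04,0.106,0.013],[-0.049,0.102,0.017]],"turn":[[-0.0129,0,-0.0241],[-0.0129,0,-0.0241],[-0.0129,0,-0.0241],[-0.0129,0,-0.0241],[-0.0129,0,-0.0241]],"grip":[0,0,0,0,0]}'|head -4
python3 -c "
from plan import *
a,y=axis();p,R,o=now();print(a.round(4),y,o['qpos'].round(0),o['tool_rot'])"
```

```text
time_s: 13.9
tool_pos: [0.4716, -0.0595, 0.2413]
tool_rot: [-179.9, 28.1, 109.2]
force: [0.3, -0.7, -7.9]
time_s: 14.52
tool_pos: [0.4903, -0.0185, 0.2438]
tool_rot: [-179.8, 28.1, 133.8]
force: [0.8, 0.1, -8.9]
time_s: 15.15
tool_pos: [0.5223, 0.0247, 0.2438]
tool_rot: [-179.3, 27.6, 157.9]
force: [-0.1, -0.4, -8.6]
time_s: 15.78
tool_pos: [0.548, 0.0647, 0.2451]
tool_rot: [-179.6, 27.1, -177.7]
force: [-0.1, -0.4, -8.5]
[0.556  0.0655 0.292 ] -177.65142697840807 [-10. -17.  -3. 117.   6.  53.  77.] [-179.55260468   27.09050412 -177.65142698]
```

```bash
python3 - <<'E'
from plan import *
a,yaw=axis();p,R,o=now();n=5;t=wp(np.r_[S,0],.298,202.8)
rows(p,R,lin(p,R,*t,n))
E
```

```text
t [-0.016, 0.077, -0.011] turn [-0.011, -0.0012, -0.0201]
t [-0.021, 0.077, -0.008] turn [-0.011, -0.0012, -0.0201]
t [-0.025, 0.075, -0.005] turn [-0.011, -0.0012, -0.0201]
t [-0.03, 0.074, -0.003] turn [-0.011, -0.0012, -0.0201]
t [-0.035, 0.072, 0.0] turn [-0.011, -0.0012, -0.0201]
```

```bash
python3 -m creep '{"translation":[[-0.016,0.077,-0.011],[-0.021,0.077,-0.008],[-0.025,0.075,-0.005],[-0.03,0.074,-0.003],[-0.035,0.072,0]],"turn":[[-0.011,-0.0012,-0.02],[-0.011,-0.0012,-0.02],[-0.011,-0.0012,-0.02],[-0.011,-0.0012,-0.02],[-0.011,-0.0012,-0.02]],"grip":[0,0,0,0,0]}'|head -4
python3 -m creep '{"translation":[[0,0,0],[0,0,0]],"turn":[[0,0,0],[0,0,0]],"grip":[0,0]}'
python3 snap.py 5 270 130 150 150 80 80 220 220
python3 -c "
from plan import *
a,y=axis();p,R,o=now();print(a.round(4),y,o['qpos'].round(0),o['tool_rot'])"
```

```text
time_s: 16.4
tool_pos: [0.5503, 0.0961, 0.2515]
tool_rot: [180.0, 28.1, -157.2]
force: [0.5, 0.5, -9.0]
time_s: 16.65
tool_pos: [0.5527, 0.0961, 0.2536]
tool_rot: [180.0, 28.4, -157.5]
force: [0.3, 0.3, -8.4]
grip_width: 0.0075
grasp_force: 60.0
[0.5599 0.0988 0.3009] -157.5295596575823 [-14. -17.   5. 116.  -7.  52. 107.] [-179.99255821   28.58344359 -157.52955966]
```

View pics/v5.png

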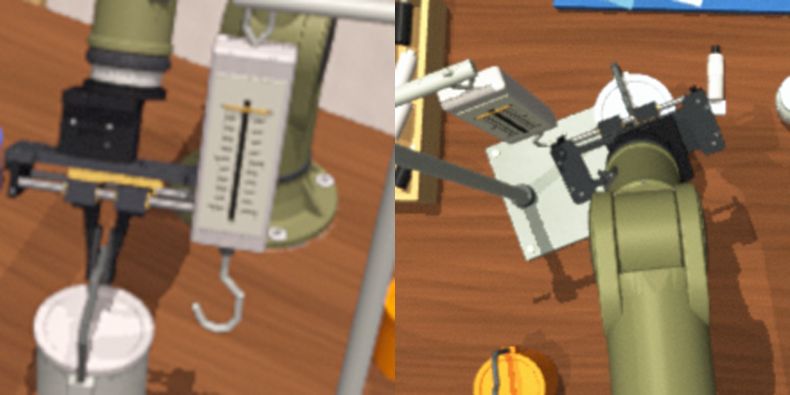

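The scene shows the pail upright left of the hook (kink at pixel about (310,215)), the hook at (355,245), and the hand clear of the case. The top view agrees. Next I'll measure hook and kink in the same camera.

```bash
cat > meas.py <<'E'
from plan import *
import sys
t=sys.argv[1]
def fr(w): # hook frame rel to H estimate, z world
    d=w[...,:2]-H; return np.stack([d@hx,d@hy,w[...,2]],-1)
r=load("scene"+t); c=-cam(r)[0].T@cam(r)[1]
w=cloud(load("scene0")); q=fr(w); m=(abs(q[...,0])<.03)&(abs(q[...,1])<.035)&(q[...,2]>.255)&(q[...,2]<.352)
def corr(Q,rad):
    C=fr(c); d=Q-C; return Q+rad*d/np.linalg.norm(d,axis=-1,keepdims=True)
Q=corr(q[m],.003); print("hook n",len(Q),"x med",np.median(Q[:,0]).round(4),"y",np.percentile(Q[:,1],[2,98]).round(4),"zmin",np.percentile(Q[:,2],[1,3]).round(4))
for z0 in np.arange(.262,.35,.008):
    s=Q[(Q[:,2]>=z0)&(Q[:,2]<z0+.008)]
    if len(s): print(" z",z0.round(3),"y",s[:,1].min().round(4),np.median(s[:,1]).round(4),s[:,1].max().round(4),"x",np.median(s[:,0]).round(4))
a,y=axis(); A=fr(a); print("axis by tool",A.round(4),"yaw",y)
for n in("scene","top"):
    r=load(n+t); w=cloud(r); c=-cam(r)[0].T@cam(r)[1]; q=fr(w)-[A[0],A[1],0]
    m=(abs(q[...,0])<.065)&(abs(q[...,1])<.02)&(q[...,2]>A[2]-.01)&(q[...,2]<A[2]+.03)
    Q=corr(fr(w[m]),.0045)-[A[0],A[1],0]; print(n,len(Q))
    for x0 in np.arange(-.065,.065,.01):
        s=Q[(Q[:,0]>=x0)&(Q[:,0]<x0+.01)]
        if len(s): print("  x",x0.round(3),len(s),"y",np.median(s[:,1]).round(4),"z",np.median(s[:,2]).round(4))
    m=(np.hypot(q[...,0],q[...,1])<.06)&(q[...,2]>A[2]-.062)&(q[...,2]<A[2]-.04); L=fr(w[m])
    if len(L)>30: s=np.linalg.lstsq(np.c_[L[:,:2],np.ones(len(L))],L[:,2],rcond=None)[0]; print("  lid slope",s[:2].round(3),"z",np.median(L[:,2]).round(4),"ctr",((L[:,:2].max(0)+L[:,:2].min(0))/2-A[:2]).round(4))
E
python3 meas.py 5
```

```text
hook n 125 x med -0.0002 y [-0.0205  0.0184] zmin [0.2654 0.2659]
 z 0.262 y -0.0103 -0.001 0.0106 x -0.0007
 z 0.27 y -0.0158 0.0006 0.0168 x -0.0002
 z 0.278 y -0.0213 -0.014 0.0187 x 0.0003
 z 0.286 y -0.022 0.015 0.018 x 0.001
 z 0.294 y 0.014 0.0156 0.0188 x -0.0004
 z 0.302 y 0.0133 0.0159 0.0185 x 0.0003
 z 0.31 y 0.0075 0.0128 0.0177 x -0.0003
 z 0.318 y 0.0002 0.005 0.0097 x -0.0002
 z 0.326 y -0.0033 -0.0004 0.0043 x 0.0
 z 0.334 y -0.0017 -0.0002 0.0012 x 0.0007
 z 0.342 y -0.0026 -0.0 0.0024 x -0.0008
axis by tool [ 0.0026 -0.1108  0.3009] yaw -157.5295596575823
scene 312
  x -0.065 3 y -0.0086 z 0.3244
  x -0.055 15 y -0.0033 z 0.317
  x -0.045 66 y -0.0025 z 0.3209
  x -0.035 96 y 0.0009 z 0.3092
  x -0.025 35 y 0.0028 z 0.2961
  x -0.015 8 y 0.0025 z 0.3053
  x -0.005 11 y 0.001 z 0.3074
  x 0.005 23 y 0.0006 z 0.3013
  x 0.015 12 y -0.0007 z 0.2971
  x 0.025 12 y 0.0002 z 0.2982
  x 0.035 12 y 0.0003 z 0.2967
  x 0.045 19 y 0.0005 z 0.2933
  lid slope [-0.022  0.012] z 0.2442 ctr [0.001  0.0007]
top 129
  x -0.035 14 y 0.0053 z 0.309
  x -0.025 2 y 0.0007 z 0.3
  x -0.015 19 y -0.0001 z 0.304
  x -0.005 16 y -0.0001 z 0.3075
  x 0.005 13 y 0.0003 z 0.3043
  x 0.015 17 y 0.0001 z 0.2974
  x 0.025 17 y -0.0004 z 0.2971
  x 0.035 16 y -0.0001 z 0.2964
  x 0.045 13 y 0.0001 z 0.2963
  x 0.055 2 y -0.0022 z 0.2872
  lid slope [-0.002  0.004] z 0.2449 ctr [0.0187 0.0007]
```

Hook estimate confirmed (x,y within 1 mm, seat 0.270). Kink is 2.3 mm to +x, 110.5 mm to -y, underside at 0.302 (32 mm above the seat), pail upright. Move in along +y at that height.

```bash
python3 -m creep '{"translation":[[0.005,0.09,-0.003],[0.005,0.13,-0.003],[0.005,0.13,-0.003],[0.005,0.13,-0.003],[0.005,0.13,-0.002]],"turn":[[0,0,0],[0,0,0],[0,0,0],[0,0,0],[0,0,0]],"grip":[0,0,0,0,0]}'
python3 -m creep '{"translation":[[0,0.1,0],[0,0.1,0],[0,0.05,0],[0,0,0],[0,0,0]],"turn":[[0,0,0],[0,0,0],[0,0,0],[0,0,0],[0,0,0]],"grip":[0,0,0,0,0]}'
python3 snap.py 6 270 130 150 150 80 80 220 220; python3 meas.py 6 | grep -A40 axis
```

```text
time_s: 17.38
tool_pos: [0.5381, 0.1413, 0.2547]
tool_rot: [180.0, 28.5, -157.6]
force: [0.2, -0.2, -8.7]
grip_width: 0.0076
grasp_force: 60.0
time_s: 18.0
tool_pos: [0.5333, 0.1599, 0.2542]
tool_rot: [179.9, 28.4, -157.6]
force: [-0.4, -0.3, -8.9]
grip_width: 0.0073
grasp_force: 60.0
axis by tool [ 0.0087 -0.0445  0.3006] yaw -157.6033383885554
scene 312
  x -0.065 3 y -0.0077 z 0.3215
  x -0.055 9 y -0.0024 z 0.3128
  x -0.045 50 y -0.0003 z 0.3215
  x -0.035 100 y 0.0002 z 0.3104
  x -0.025 49 y 0.004 z 0.2955
  x -0.015 3 y 0.0027 z 0.3085
  x -0.005 13 y -0.0009 z 0.309
  x 0.005 24 y 0.0001 z 0.3019
  x 0.015 13 y 0.0 z 0.298
  x 0.025 9 y 0.0012 z 0.2977
  x 0.035 15 y 0.001 z 0.2984
  x 0.045 21 y -0.0004 z 0.2938
  x 0.055 3 y -0.0 z 0.289
  lid slope [-0.025  0.01 ] z 0.2447 ctr [0.0009 0.0013]
top 121
  x -0.035 12 y 0.0092 z 0.3158
  x -0.015 10 y 0.0016 z 0.3064
  x -0.005 20 y 0.0002 z 0.3078
  x 0.005 12 y -0.001 z 0.3052
  x 0.015 18 y -0.0001 z 0.2979
  x 0.025 16 y 0.0001 z 0.2981
  x 0.035 16 y -0.0 z 0.2956
  x 0.045 13 y -0.0003 z 0.2952
  x 0.055 4 y 0.0006 z 0.2879
  lid slope [ 0.021 -0.01 ] z 0.2447 ctr [ 0.0195 -0.0004]
```

```bash
python3 - <<'E'
from kin import *; import kin
p,R,o=now(); print(o["qpos"].round(1),p.round(4),o["tool_rot"])
kin.D=[D[0],D[1]]+[(list(o["qpos"]),list(p),list(o["tool_rot"]))]
k=np.load("kin.npz");sg=k["sg"];s=least_squares(res,k["x"],args=(sg,),x_scale=[.1]*7+[50]*4);x=s.x;print(s.cost,x.round(4)); print(np.round(s.fun[:18],1)); np.savez("kin2.npz",sg=sg,x=x)
from plan import *
for lean in(-28,-24,-20):
  for dyaw in(0,10,-10):
    for ax,z in((-.03,.301),(0,.301),(0,.22)):
        A=np.r_[H+hy*ax,0]; t=wp(A,z,202.5+dyaw,lean)
        q=ik(sg,x,*t,[o["qpos"],[-46,-15,20,113,7,52,83]]); print(lean,dyaw,ax,z,q.cost.round(2),q.x.round(0))
E
```

```text
[ -6.8 -17.2  -8.8 116.9  -7.4  52.1  99.7] [0.5334 0.1598 0.2542] [ 179.91146404   28.40619808 -157.60333839]
4.421700041107839 [ 1.3590e-01  4.0890e-01  6.8000e-03 -9.6300e-02  4.9480e-01 -1.0400e-02
  3.2990e-01 -1.3178e+00  8.7541e+01 -1.1484e+00  2.5460e-01]
[-0.2  0.   0.  -0.1  0.4  0.   0.1 -0.  -0.  -1.7  0.2 -0.1 -0.1  0.2
  0.  -2.3  0.4  0.1]
-28 0 -0.03 0.301 5.68 [-18. -17.  -1. 117.  -3.  54.  95.]
-28 0 0 0.301 10.7 [-22. -17.  -1. 117.  -1.  54.  90.]
-28 0 0 0.22 2.46 [-22. -17.  -1. 126.  -1.  44.  90.]
-28 10 -0.03 0.301 0.0 [-11. -17.  -4. 117. -12.  55. 113.]
-28 10 0 0.301 2.45 [-18. -17.  -1. 117.  -9.  54. 107.]
-28 10 0 0.22 0.0 [-12. -17.  -6. 126. -13.  45. 111.]
-28 -10 -0.03 0.301 4.88 [-22. -17.  -1. 117.   5.  54.  78.]
-28 -10 0 0.301 5.33 [-23. -17.  -4. 117.   6.  54.  74.]
-28 -10 0 0.22 0.24 [-26. -17.  -1. 126.   8.  44.  71.]
-24 0 -0.03 0.301 0.0 [-10. -16.  -8. 115.  -5.  57.  97.]
-24 0 0 0.301 0.0 [-10. -16. -11. 115.  -5.  57.  93.]
-24 0 0 0.22 0.0 [-12. -16. -10. 124.  -4.  48.  93.]
-24 10 -0.03 0.301 0.0 [-49. -17.  26. 114.   3.  58. 100.]
-24 10 0 0.301 0.0 [-10. -16.  -8. 114. -10.  58. 108.]
-24 10 0 0.22 0.0 [-32. -15.  10. 123.  -3.  48. 102.]
-24 -10 -0.03 0.301 0.0 [-49. -17.  21. 114.  14.  58.  70.]
-24 -10 0 0.301 0.0 [-14. -16. -10. 115.   2.  57.  77.]
-24 -10 0 0.22 0.0 [-49. -16.  19. 123.  15.  50.  65.]
-20 0 -0.03 0.301 0.0 [-46. -15.  22. 112.   6.  62.  87.]
-20 0 0 0.301 0.0 [-12. -14.  -9. 112.  -3.  62.  92.]
-20 0 0 0.22 0.0 [-10. -13. -11. 121.  -4.  52.  93.]
-20 10 -0.03 0.301 0.0 [-44. -14.  23. 111.   1.  62. 101.]
-20 10 0 0.301 0.0 [  2. -14. -19. 111. -11.  63. 109.]
-20 10 0 0.22 0.0 [-36. -13.  13. 120.  -1.  53. 101.]
-20 -10 -0.03 0.301 0.0 [-44. -14.  18. 112.  10.  62.  74.]
-20 -10 0 0.301 0.0 [-13. -13. -12. 112.   1.  62.  78.]
-20 -10 0 0.22 0.0 [-10. -13. -15. 120.   0.  53.  78.]
```

View pics/v6.png

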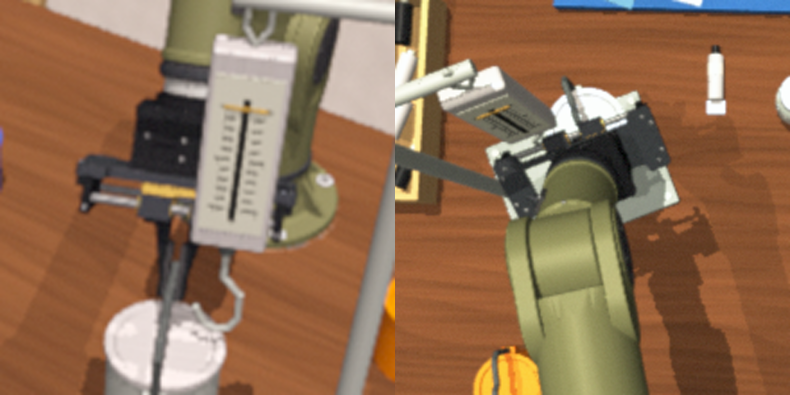

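The arm is at its inner reach (x +9 mm off). Easing the lean to 25° (pail tilts only 3°) makes it reachable. I'll correct x and the lean here before going further in.

```bash
cat >> plan.py <<'E'
VT=pose(22,-28.1).inv().apply(.032*np.array([np.cos(np.radians(22)),np.sin(np.radians(22)),0]))+[0,0,O]
def kink(): # hook frame, bar-level point on pail axis, as tool says (actual z is 4 mm lower)
    p,R,o=now(); a=p-R.apply(VT); d=a[:2]-H; return np.array([d@hx,d@hy,a[2]]),o
def tgt(x,y,z,yaw,lean):
    R=pose(yaw,lean); return np.r_[H+hx*x+hy*y,z]+R.apply(VT),R
def go(x,y,z,yaw,lean,n):
    p,R,o=now(); k,_=kink(); print("kink",k.round(4),o["tool_rot"].round(1),o["qpos"].round(1)); rows(p,R,lin(p,R,*tgt(x,y,z,yaw,lean),n))
E
python3 - <<'E'
from kin import *
from plan import *
o=now()[2];k=np.load("kin2.npz")
for L in(-26,-25,-24):
  for y,z in((-.0445,.3015),(0,.3015),(0,.26),(0,.2)): 
    q=ik(k["sg"],k["x"],*tgt(0.0005,y,z,202.6,L),[o["qpos"]]);print(L,y,z,q.cost.round(3),q.x.round(1))
go(.0005,-.0445,.3015,202.6,-24.5,5)
E
```

```text
-26 -0.0445 0.3015 0.0 [ -7.2 -16.7  -8.  115.6  -7.3  55.5 100.1]
-26 0 0.3015 0.0 [-13.7 -17.3  -7.8 116.   -4.   55.2  92.6]
-26 0 0.26 0.005 [-14.1 -17.2  -7.6 120.7  -4.   50.5  92.7]
-26 0 0.2 0.0 [-12.  -16.4  -9.7 126.8  -5.2  43.5  93.8]
-25 -0.0445 0.3015 0.0 [ -6.9 -16.1  -8.4 114.8  -7.   56.7  99.9]
-25 0 0.3015 0.0 [-10.1 -16.8 -10.7 115.2  -5.1  56.5  93.6]
-25 0 0.26 0.0 [-11.3 -16.7 -10.  119.9  -4.9  51.7  93.4]
-25 0 0.2 0.0 [-19.2 -15.6  -3.6 126.1  -2.   44.5  91. ]
-24 -0.0445 0.3015 0.0 [-15.6 -15.3  -1.4 113.9  -3.7  57.6  97. ]
-24 0 0.3015 0.0 [ -9.5 -16.2 -11.3 114.4  -5.   57.7  93.5]
-24 0 0.26 0.0 [-12.4 -16.1  -9.1 119.1  -4.2  52.9  92.8]
-24 0 0.2 0.0 [-11.  -15.2 -10.7 125.3  -5.   45.9  93.6]
kink [ 0.0087 -0.0445  0.3007] [ 179.9   28.4 -157.6] [ -6.8 -17.2  -8.8 116.9  -7.4  52.1  99.7]
t [0.023, -0.0, -0.016] turn [-0.0, 0.0043, -0.0002]
t [0.024, -0.0, -0.016] turn [-0.0, 0.0043, -0.0002]
t [0.024, -0.0, -0.016] turn [-0.0, 0.0043, -0.0002]
t [0.024, -0.0, -0.016] turn [-0.0, 0.0043, -0.0002]
t [0.024, -0.0, -0.015] turn [-0.0, 0.0043, -0.0002]
```

```bash
python3 -m creep '{"translation":[[0.023,0,-0.016],[0.024,0,-0.016],[0.024,0,-0.016],[0.024,0,-0.016],[0.024,0,-0.015]],"turn":[[0,0.0043,0],[0,0.0043,0],[0,0.0043,0],[0,0.0043,0],[0,0.0043,0]],"grip":[0,0,0,0,0]}' >/dev/null
python3 -m creep '{"translation":[[0,0,0],[0,0,0]],"turn":[[0,0,0],[0,0,0]],"grip":[0,0]}'
python3 -c "
from plan import *
go(.0005,0,.3015,202.6,-24.5,8)"
```

```text
time_s: 18.98
tool_pos: [0.5228, 0.156, 0.2556]
tool_rot: [179.9, 24.5, -157.6]
force: [-0.5, -0.4, -8.9]
grip_width: 0.0071
grasp_force: 60.0
kink [ 0.0006 -0.0439  0.3015] [ 179.9   24.5 -157.6] [ -6.6 -15.8  -9.2 114.3  -6.3  57.   98.7]
t [0.001, 0.069, -0.0] turn [0.0, 0.0, -0.0001]
t [0.001, 0.069, -0.0] turn [0.0, 0.0, -0.0001]
t [0.001, 0.069, -0.0] turn [0.0, 0.0, -0.0001]
t [0.001, 0.069, -0.0] turn [0.0, 0.0, -0.0001]
t [0.001, 0.069, -0.0] turn [0.0, 0.0, -0.0001]
t [0.001, 0.069, -0.0] turn [0.0, 0.0, -0.0001]
t [0.001, 0.069, -0.0] turn [0.0, 0.0, -0.0001]
t [0.001, 0.069, -0.0] turn [0.0, 0.0, -0.0001]
```

```bash
python3 -m creep '{"translation":[[0,0.04,0],[0,0.069,0],[0,0.069,0],[0,0.069,0],[0,0.069,0]],"turn":[[0,0,0],[0,0,0],[0,0,0],[0,0,0],[0,0,0]],"grip":[0,0,0,0,0]}'|sed -n 4p
python3 -m creep '{"translation":[[0,0.069,0],[0,0.069,0],[0,0.069,0],[0,0.025,0],[0,0,0]],"turn":[[0,0,0],[0,0,0],[0,0,0],[0,0,0],[0,0,0]],"grip":[0,0,0,0,0]}'
python3 -c "
from plan import *
go(.0005,0,.3015,202.6,-24.5,1)"
python3 snap.py 7 290 150 130 130 80 80 220 220
```

```text
force: [0.6, -0.3, -8.8]
time_s: 20.23
tool_pos: [0.5059, 0.1965, 0.2556]
tool_rot: [179.9, 24.5, -157.5]
force: [0.6, -0.1, -9.0]
grip_width: 0.007
grasp_force: 60.0
kink [0.0008 0.     0.3016] [ 179.9   24.5 -157.5] [ -8.  -16.4 -13.4 114.5  -5.   56.9  92.6]
t [0.004, -0.001, -0.001] turn [0.0001, 0.0002, -0.0007]
```

View pics/v7.png

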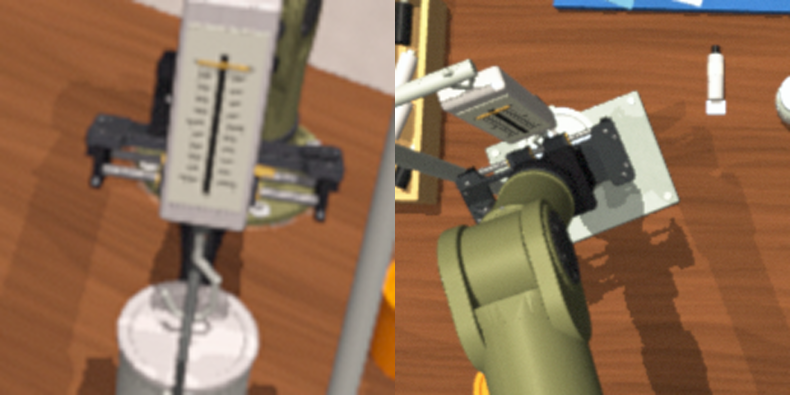

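Scene: the handle passes inside the hook (kink at about (357,228) between tip and shank), pointer at zero, case clear of the hand. The top view agrees. Lower at 20 mm/s.

```bash
for i in 1 2; do python3 -m creep '{"translation":[[0.013,0,0.0284],[0.013,0,0.0284],[0.013,0,0.0284],[0.013,0,0.0284],[0.013,0,0.0284]],"turn":[[0,0,0],[0,0,0],[0,0,0],[0,0,0],[0,0,0]],"grip":[0,0,0,0,0]}'|grep -E "pos|force"; done
python3 -m creep '{"translation":[[0.01,0,0.023],[0.01,0,0.023],[0.01,0,0.023],[0.01,0,0.023],[0.01,0,0.023]],"turn":[[0,0,0],[0,0,0],[0,0,0],[0,0,0],[0,0,0]],"grip":[0,0,0,0,0]}'|grep -E "pos|force"
python3 -m creep '{"translation":[[0.01,0,0.023],[0.01,0,0.023],[0.01,0,0.023],[0.01,0,0.023],[0,0,0]],"turn":[[0,0,0],[0,0,0],[0,0,0],[0,0,0],[0,0,0]],"grip":[0,0,0,0,0]}'|grep -E "pos|force"
python3 snap.py 8 290 150 130 130 80 80 220 220
python3 -c "
from plan import *
print(kink()[0].round(4),now()[2]['qpos'].round(1),now()[2]['tool_rot'])"; python3 meas.py 8 | grep -A40 axis
```

```text
tool_pos: [0.506, 0.1964, 0.2429]
force: [-0.3, -0.5, -7.7]
grasp_force: 60.0
tool_pos: [0.506, 0.1965, 0.2305]
force: [-0.2, -0.8, -8.9]
grasp_force: 60.0
tool_pos: [0.5061, 0.1965, 0.2205]
force: [-0.6, 0.8, -8.4]
grasp_force: 60.0
tool_pos: [0.5062, 0.1966, 0.2124]
force: [-0.6, -0.1, -7.4]
grasp_force: 60.0
[ 0.0011 -0.      0.2586] [ -8.  -15.2 -13.8 118.5  -4.8  51.7  92.4] [ 179.91229526   24.53778326 -157.55771693]
axis by tool [ 1.200e-03 -1.000e-04  2.606e-01] yaw -157.55771692715933
scene 325
  x -0.055 9 y -0.0008 z 0.2622
  x -0.045 34 y -0.0026 z 0.2821
  x -0.035 83 y -0.0032 z 0.2701
  x -0.025 48 y -0.0022 z 0.2573
  x -0.015 8 y 0.0076 z 0.2641
  x -0.005 66 y 0.0034 z 0.2673
  x 0.005 22 y -0.0003 z 0.2602
  x 0.015 16 y 0.0 z 0.2545
  x 0.025 11 y -0.0002 z 0.2545
  x 0.035 12 y -0.0006 z 0.2531
  x 0.045 16 y 0.0008 z 0.2511
  lid slope [-0.062  0.01 ] z 0.2031 ctr [0.002  0.0004]
top 72
  x -0.035 1 y 0.0116 z 0.2681
  x -0.025 3 y 0.0086 z 0.2617
  x -0.015 12 y 0.0127 z 0.2678
  x -0.005 40 y 0.0011 z 0.2651
  x 0.005 13 y -0.0015 z 0.2611
  x 0.015 3 y 0.0002 z 0.2553
  lid slope [-0.023  0.002] z 0.2021 ctr [ 0.0206 -0.0002]
```

```bash
for i in 1 2 3 4; do python3 -m creep '{"translation":[[0.013,0,0.0284],[0.013,0,0.0284],[0.013,0,0.0284],[0.013,0,0.0284],[0.013,0,0.0284]],"turn":[[0,0,0],[0,0,0],[0,0,0],[0,0,0],[0,0,0]],"grip":[0,0,0,0,0]}'|grep -E "pos|^force"; done
python3 -m creep '{"translation":[[0.01,0,0.023],[0.01,0,0.023],[0,0,0],[0,0,0],[0,0,0]],"turn":[[0,0,0],[0,0,0],[0,0,0],[0,0,0],[0,0,0]],"grip":[0,0,0,0,0]}'|grep -E "pos|^force"
python3 - <<'E'
from plan import *
from cell import env
f=[]
for i in range(10):
    env.read_camera("scene"); f.append(env.get_obs()["force"])
print("force",np.mean(f,0).round(2),np.std(f,0).round(2),kink()[0].round(4))
go(.0005,0,kink()[0][2],202.6,-27,5)
E
```

```text
tool_pos: [0.5063, 0.1966, 0.2]
force: [-1.4, -0.5, -6.9]
tool_pos: [0.5063, 0.1967, 0.1876]
force: [-2.0, -0.6, -5.9]
tool_pos: [0.5064, 0.1967, 0.1752]
force: [-2.1, -0.8, -4.6]
tool_pos: [0.5064, 0.1967, 0.1627]
force: [-1.9, -1.9, -2.2]
tool_pos: [0.5063, 0.1967, 0.1587]
force: [-2.5, -1.5, -1.2]
force [-2.18 -1.81 -2.55] [0.49 0.56 0.48] [ 0.0012 -0.      0.2046]
kink [ 0.0012 -0.      0.2046] [ 179.9   24.5 -157.6] [ -8.1 -12.9 -14.5 123.1  -4.4  44.9  92. ]
t [-0.003, -0.0, 0.002] turn [0.0, -0.0027, -0.0002]
t [-0.003, -0.0, 0.002] turn [0.0, -0.0027, -0.0002]
t [-0.003, -0.0, 0.002] turn [0.0, -0.0027, -0.0002]
t [-0.003, -0.0, 0.002] turn [0.0, -0.0027, -0.0002]
t [-0.003, -0.0, 0.002] turn [0.0, -0.0027, -0.0002]
```

The hook pushes the pail 2.7 N along -x: it bears on the kink's slope, so the pail sits a millimetre or two too far +x. I'll nudge it over and average the force again.

```bash
cat > fm.py <<'E'
from plan import *
from cell import env
f=[]
for i in range(10): env.read_camera("top"); f.append(env.get_obs()["force"])
m=np.mean(f,0); print("F hx,hy,z",(m[:2]@hx).round(2),(m[:2]@hy).round(2),m[2].round(2),kink()[0].round(4),now()[2]["tool_rot"].round(1),now()[2]["time_s"])
E
python3 -m creep '{"translation":[[0.0085,0,-0.004],[0.0085,0,-0.004],[0,0,0]],"turn":[[0,0,0],[0,0,0],[0,0,0]],"grip":[0,0,0]}' >/dev/null; python3 fm.py
python3 -m creep '{"translation":[[0.0085,0,-0.004],[0.0085,0,-0.004],[0,0,0]],"turn":[[0,0,0],[0,0,0],[0,0,0]],"grip":[0,0,0]}' >/dev/null; python3 fm.py
```

```text
F hx,hy,z 2.4 -1.03 -2.38 [1.00e-04 0.00e+00 2.05e-01] [ 179.9   24.6 -157.6] 27.425
F hx,hy,z 4.71 -0.95 -2.19 [-0.0018 -0.      0.2047] [ 179.9   24.6 -157.6] 28.3
```

```bash
python3 -m creep '{"translation":[[-0.01,0,0.0045],[-0.01,0,0.0045],[0,0,0]],"turn":[[0,0,0],[0,0,0],[0,0,0]],"grip":[0,0,0]}' >/dev/null; python3 fm.py
```

```text
F hx,hy,z -3.66 -1.13 -2.05 [-0.0004  0.      0.2043] [ 179.9   24.5 -157.6] 29.175
```

```bash
python3 -m creep '{"translation":[[0.007,0,-0.003],[0,0,0],[0,0,0]],"turn":[[0,0,0],[0,0,0],[0,0,0]],"grip":[0,0,0]}' >/dev/null; python3 fm.py; python3 snap.py 9 290 150 130 130 80 80 220 220;  python3 meas.py 9 | grep -A40 axis
```

```text
F hx,hy,z -0.97 -1.5 -2.46 [-0.0005  0.      0.2048] [ 179.9   24.6 -157.6] 30.05
axis by tool [-0.0004 -0.      0.2068] yaw -157.55775108745826
scene 311
  x -0.065 1 y 0.0042 z 0.2275
  x -0.055 12 y -0.0015 z 0.2184
  x -0.045 25 y -0.0011 z 0.2305
  x -0.035 84 y -0.0047 z 0.2181
  x -0.025 45 y 0.0005 z 0.2019
  x -0.015 4 y -0.0001 z 0.2133
  x -0.005 59 y 0.0021 z 0.2148
  x 0.005 24 y -0.0001 z 0.2085
  x 0.015 15 y 0.0004 z 0.2024
  x 0.025 11 y -0.0004 z 0.2015
  x 0.035 12 y 0.0004 z 0.2013
  x 0.045 17 y -0.0001 z 0.1988
  x 0.055 2 y -0.0002 z 0.1945
  lid slope [-0.05   0.008] z 0.15 ctr [0.0035 0.0002]
top 103
  x -0.035 3 y 0.0115 z 0.2162
  x -0.025 2 y 0.0086 z 0.2085
  x -0.015 4 y 0.0004 z 0.2133
  x -0.005 44 y 0.0002 z 0.2133
  x 0.005 12 y -0.0003 z 0.2093
  x 0.015 13 y -0.0007 z 0.2019
  x 0.025 15 y 0.0001 z 0.2012
  x 0.035 5 y -0.0027 z 0.1987
  x 0.045 5 y -0.0033 z 0.1959
  lid slope [-0.005  0.003] z 0.1494 ctr [0.0208 0.0003]
```

```bash
for i in 1 2; do python3 -m creep '{"translation":[[0.0103,0,0.0227],[0.0103,0,0.0227],[0.0103,0,0.0227],[0.0103,0,0.0227],[0.0103,0,0.0227]],"turn":[[0,0,0],[0,0,0],[0,0,0],[0,0,0],[0,0,0]],"grip":[0,0,0,0,0]}'|grep -E "pos|^force";done;  python3 fm.py; python3 fm.py
```

```text
tool_pos: [0.5048, 0.1961, 0.1488]
force: [-0.2, -1.8, -1.8]
tool_pos: [0.5047, 0.1961, 0.1388]
force: [0.1, -1.8, -0.7]
F hx,hy,z 0.49 -1.59 -0.26 [-5.000e-04  1.000e-04  1.848e-01] [ 179.9   24.6 -157.6] 31.9
F hx,hy,z 0.4 -1.28 -0.29 [-6.000e-04  1.000e-04  1.847e-01] [ 179.9   24.6 -157.6] 32.4
```

```bash
python3 -m creep '{"translation":[[0.0078,-0.003,0.017],[0.0078,0,0.017],[0,0,0]],"turn":[[0,0,0],[0,0,0],[0,0,0]],"grip":[0,0,0]}'>/dev/null;  python3 fm.py; python3 fm.py
```

```text
F hx,hy,z 1.59 -0.52 -0.29 [-0.0006 -0.      0.1817] [ 179.9   24.6 -157.6] 33.275
F hx,hy,z 1.55 0.06 -0.06 [-0.0006 -0.      0.1817] [ 179.9   24.6 -157.6] 33.775
```

```bash
python3 -m creep '{"translation":[[0.0015,0,0.0115],[0,0,0],[0,0,0]],"turn":[[0,0,0],[0,0,0],[0,0,0]],"grip":[0,0,0]}'>/dev/null;  python3 fm.py
python3 -m creep '{"translation":[[0,0,0],[0,0,0],[0,0,0],[0,0,0],[0,0,0]],"turn":[[0,0,0],[0,0,0],[0,0,0],[0,0,0],[0,0,0]],"grip":[0,0,0,0,0]}' 20|tail -4
python3 -m creep '{"translation":[[0,0,0],[0,0,0],[0,0,0],[0,0,0],[0,0,0]],"turn":[[0,0,0],[0,0,0],[0,0,0],[0,0,0],[0,0,0]],"grip":[0,0,0,0,0]}' 3|tail -4
python3 fm.py
```

```text
F hx,hy,z 0.65 1.15 -0.33 [-5.000e-04 -1.000e-04  1.807e-01] [ 179.9   24.5 -157.6] 34.65
tool_rot: [179.9, 24.5, -157.6]
force: [0.0, 0.7, -0.1]
grip_width: 0.0079
grasp_force: 20.0
tool_rot: [179.9, 24.5, -157.6]
force: [0.0, 0.6, -0.1]
grip_width: 0.0084
grasp_force: 3.0
F hx,hy,z 0.1 0.33 -0.01 [-0.0004 -0.0002  0.1807] [ 179.9   24.5 -157.6] 36.4
```

The forces are zero at a light grip, so the scale carries the weight. Open gently and check that the pail keeps its place.

```bash
python3 -m creep '{"translation":[[0,0,0],[0,0,0],[0,0,0],[0,0,0],[0,0,0]],"turn":[[0,0,0],[0,0,0],[0,0,0],[0,0,0],[0,0,0]],"grip":[0.1,0.12,0.15,0.2,0.25]}'|tail -3
python3 -m creep '{"translation":[[0,0,0],[0,0,0],[0,0,0],[0,0,0],[0,0,0]],"turn":[[0,0,0],[0,0,0],[0,0,0],[0,0,0],[0,0,0]],"grip":[0.3,0.35,0.4,0.4,0.4]}'|tail -3
python3 snap.py 10 290 150 130 130 80 80 220 220;  python3 meas.py 10 | grep -A40 axis
```

```text
force: [0.1, 1.5, 0.0]
grip_width: 0.0194
grasp_force: 0.0
force: [0.6, -0.5, 0.9]
grip_width: 0.0345
grasp_force: 0.0
axis by tool [-0.0004 -0.0002  0.1827] yaw -157.55643669431254
scene 201
  x -0.065 1 y 0.0195 z 0.2026
  x -0.055 10 y -0.0024 z 0.1804
  x -0.045 17 y -0.001 z 0.1801
  x -0.035 23 y -0.003 z 0.187
  x -0.025 11 y 0.0003 z 0.1795
  x -0.015 6 y 0.0014 z 0.1882
  x -0.005 55 y 0.002 z 0.1894
  x 0.005 20 y -0.0004 z 0.183
  x 0.015 12 y 0.0004 z 0.1788
  x 0.025 12 y 0.0016 z 0.1794
  x 0.035 12 y -0.0004 z 0.1796
  x 0.045 19 y 0.0016 z 0.1762
  x 0.055 3 y 0.0012 z 0.1714
  lid slope [-0.009  0.011] z 0.1259 ctr [0.0031 0.0008]
top 128
  x -0.025 6 y 0.0014 z 0.179
  x -0.015 14 y -0.0 z 0.1851
  x -0.005 44 y 0.0001 z 0.1899
  x 0.005 13 y 0.0004 z 0.185
  x 0.015 12 y -0.0004 z 0.1786
  x 0.025 13 y 0.0009 z 0.1779
  x 0.035 14 y -0.0003 z 0.179
  x 0.045 10 y -0.0 z 0.1767
  x 0.055 2 y 0.0001 z 0.1697
  lid slope [0.027 0.004] z 0.1263 ctr [ 0.0209 -0.001 ]
```

The pail hangs level and centred, drawn down about 85 mm. Check that the retreat is reachable.

```bash
python3 - <<'E'
from kin import *
from plan import *
p,R,o=now();k=np.load("kin2.npz");print(o["qpos"].round(1))
for s in(.01,.02,.03,.04,.06):
    q=ik(k["sg"],k["x"],p-R.apply([0,0,s]),R,[o["qpos"]]);print("back",s,q.cost.round(3),q.x.round(1))
b=p-R.apply([0,0,.035])
for y in(-.05,-.1,-.2):
    q=ik(k["sg"],k["x"],b+np.r_[hy*y,0],R,[o["qpos"]]);print("side",y,q.cost.round(3),q.x.round(1))
E
```

```text
[ -8.1 -11.7 -14.7 125.1  -4.1  41.8  91.7]
back 0.01 0.0 [-12.3 -16.   -9.5 127.3  -4.9  44.2  93.4]
back 0.02 0.0 [ -5.4 -17.3 -15.2 126.9  -8.   45.6  96.1]
back 0.03 2.412 [ -9.3 -17.3 -11.8 125.9  -6.2  47.2  94.6]
back 0.04 8.463 [-17.6 -17.3  -4.7 125.   -2.7  48.7  91.5]
back 0.06 47.155 [-21.9 -17.3  -1.2 122.6  -0.9  52.4  89.9]
side -0.05 0.0 [ -8.3 -17.3  -6.6 125.7  -7.6  47.5 101.6]
side -0.1 0.0 [  3.6 -15.7 -10.9 124.3 -13.   48.3 111.8]
side -0.2 0.0 [-14.  -10.3  15.5 119.6 -10.3  48.7 119.7]
```

Back along the tool axis isn't reachable, but straight up is, with more than 100 mm of room below the case. So: up 40 mm, then out to -y.

```bash
python3 -m creep '{"translation":[[-0.02,0,-0.045],[-0.0415,0,-0.091],[-0.0415,0,-0.091],[-0.0415,0,-0.091],[-0.0415,0,-0.091]],"turn":[[0,0,0],[0,0,0],[0,0,0],[0,0,0],[0,0,0]],"grip":[0.4,0.4,0.4,0.4,0.4]}'|grep -E "pos|^force"
python3 -m creep '{"translation":[[-0.0415,0,-0.091],[0,0,0],[0,0,0]],"turn":[[0,0,0],[0,0,0],[0,0,0]],"grip":[0.4,0.4,0.4]}'|grep -E "pos|^force"
python3 -c "
from plan import *
print(kink()[0].round(4),now()[2]['qpos'].round(1),now()[2]['tool_rot'])"
```

```text
tool_pos: [0.505, 0.1959, 0.1716]
force: [-0.6, -0.4, -0.7]
tool_pos: [0.5047, 0.1957, 0.1785]
force: [-0.0, -0.2, 0.4]
[-7.000e-04 -2.000e-04  2.244e-01] [ -8.1 -14.1 -14.1 121.6  -4.6  47.5  92.3] [ 179.91041332   24.50993398 -157.55936174]
```

```bash
python3 -m creep '{"translation":[[0,-0.1,0],[0,-0.2,0],[0,-0.25,0],[0,-0.25,0],[0,-0.25,0]],"turn":[[0,0,0],[0,0,0],[0,0,0],[0,0,0],[0,0,0]],"grip":[0.4,0.4,0.4,0.4,0.4]}'|grep -E "pos|^force"
python3 -m creep '{"translation":[[0,-0.25,0],[0,-0.25,0],[0,-0.25,0],[0,0,0],[0,0,0]],"turn":[[0,0,0],[0,0,0],[0,0,0],[0,0,0],[0,0,0]],"grip":[0.4,0.4,0.4,0.4,0.4]}'
for i in 1 2; do python3 -m creep '{"translation":[[0,0,0],[0,0,0],[0,0,0],[0,0,0],[0,0,0]],"turn":[[0,0,0],[0,0,0],[0,0,0],[0,0,0],[0,0,0]],"grip":[0.4,0.4,0.4,0.4,0.4]}'|grep time;done
cat > chk.py <<'E'
from plan import *
from cell import env
for i in range(2):
    for n in("scene","top"):
        r=env.read_camera(n); w=cloud(r); d=w[...,:2]-H; x=d@hx;y=d@hy;z=w[...,2]
        m=(abs(x)<.06)&(abs(y)<.015)&(z>.165)&(z<.2); b=m&(abs(x)>.02)&(abs(x)<.045)
        print(n,"bar z L/R",np.median(z[b&(x<0)]).round(4),np.median(z[b&(x>0)]).round(4),"y",np.median(y[b]).round(4),"x range",x[m].min().round(3),x[m].max().round(3),"t",env.get_obs()["time_s"])
E
python3 chk.py; python3 -m creep '{"translation":[[0,0,0],[0,0,0],[0,0,0]],"turn":[[0,0,0],[0,0,0],[0,0,0]],"grip":[0.4,0.4,0.4]}'|grep time; python3 chk.py
```

```text
tool_pos: [0.5372, 0.1169, 0.1782]
force: [1.4, 0.3, -0.3]
time_s: 40.0
tool_pos: [0.5595, 0.0633, 0.1782]
tool_rot: [179.9, 24.5, -157.5]
force: [-0.0, 0.6, 0.4]
grip_width: 0.035
grasp_force: 0.0
time_s: 40.62
time_s: 41.25
scene bar z L/R 0.1824 0.1823 y 0.0001 x range -0.049 0.06 t 41.3
top bar z L/R 0.1842 0.1832 y -0.0009 x range -0.059 0.056 t 41.35
scene bar z L/R 0.183 0.1824 y 0.0001 x range -0.051 0.06 t 41.4
top bar z L/R 0.1832 0.1832 y -0.0011 x range -0.06 0.057 t 41.45
time_s: 41.82
scene bar z L/R 0.1828 0.1829 y 0.0001 x range -0.049 0.06 t 41.875
top bar z L/R 0.1827 0.1823 y -0.0011 x range -0.06 0.059 t 41.925
scene bar z L/R 0.1836 0.1823 y 0.0001 x range -0.05 0.059 t 41.975
top bar z L/R 0.1827 0.1829 y -0.0007 x range -0.06 0.059 t 42.025
```

The bar is level, still and centred in the hook, drawn down about 86 mm, and the hand is 145 mm away and touching nothing. Hand in.

```bash
python3 -c "
from cell import env
print(env.sign_off())"
```

```text
the job is handed in; nothing more can be done
None
```

The pail hangs level and still by its kink on the scale's hook, drawn down about 86 mm (about 0.87 kg), with the hand clear; handed in at 42 s, with no verdict shown.

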